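# Put the pots on the hotplates that fit them

## Robot

A 7-joint arm with a two-finger parallel gripper is mounted at the origin on the work surface. World frame = base frame: x ahead of the robot, y to its left, z up, the work surface at z = 0. Lengths are in mm, angles in rad, forces in N, time in s.
With the tool pointing down it reaches from about 400 to 875 mm from the base axis. Payload 4.4 kg.
Tool frame: the origin (TCP) lies midway between the tips of the shut fingers; the grasp point (between the pads) lies grip_point_offset behind it (grip_point_offset is the distance from the TCP to the grasp point, in mm); y points along the fingers, z is the direction in which the jaws open and shut, and the axes are right-handed (so a half turn about y gives the same grasp; the last joint's range is limited). The gripper opens to 85 mm and grips with 20 to 120 N. Pads are 22 mm wide; open, the fingers measure 114 mm over their backs; the gripper's body (76 mm by 85 mm) begins 54 mm behind the grasp point. The pads swing forward as they close: fully open they stand 13 mm farther back than shut.
Start: joints at [1.269, 0.628, 0.038, 1.517, -0.027, 0.996, -0.02], TCP at [151.881, -632.021, 231.313] pointing down, gripper open.
Joint ranges: [-3.06, 3.06], [-0.37, 2.12], [-1.25, 1.32], [0.18, 2.47], [-1.1, 4.24], [0.23, 1.98], [-2.94, 2.94]. Speed limits (rad/s): [2.57, 2.57, 3.14, 3.14, 3.14, 3.14, 3.14].

## Interface

Orientations are given as a 3x3 rotation matrix whose columns are the frame's x, y, z axes.
In Python, from plant import * gives the robot as it stands.
- The arm moves only by the tool arm_command, never from a script. Its argument "increments" is a list of rows, each an object with "grip": the opening, from -1 (shut) to 1 (fully open); "dp": the shift along the world's x, y, z in m, a list of three; "twist": the turn about the world's z in rad. In form: [{"grip": grip, "dp": [tx, ty, tz], "twist": twist}, ...]. A call has 1 to 5 rows; each row is the pose to reach, as a shift and turn from the pose measured when the call began; what a row does not reach only later rows make up. A row lasts 1/8 s, in which the tool goes at most 62.5 mm and 10.7 degrees, less where a joint would pass 70% of its speed; a pose out of reach is approached as far as the arm can. A call with a gripper value outside its range is refused whole. The fingers move at their own pace and stop on an object; "squeeze" is the grip in N (left out, the last holds). Time passes only in rows, so rows that repeat a pose let the fingers close. It gives the time, the measured TCP pose, the force and the opening at its end, in the units of the state.
- get_state(): the state, without advancing time (a new reading comes with each control period).
- read_camera(name): name is "scene" or "top" or "wrist"; returns the picture (384x512x3 uint8, blue, green, red); there is no depth.
- calibration(name): a dict with "mtx" (3x3 intrinsics, pixels), "T" (4x4, takes a point from camera to world coordinates). Camera axes: x right, y down, z forward; pixel columns grow to the right and rows downward; lengths in mm; the calibration is good to about 2 mm. A picture is of the moment at which its call begins: read the wrist's pose just before it. calibration takes no time and is no camera call; for the wrist camera it gives the pose at the moment of the call.
- job_done(): hands the job in, once; it reports no verdict.
The state is a dict: "time_s": time; "joint_pos": joint angles; "dq": joint speeds; "tau": joint torques, N m; "position": TCP position; "eef_rot": TCP orientation; "ft_force": force on the tool from outside, world axes, zero at the start; "moment": the same for the moment, N m; "finger_gap": finger opening in mm.
Only numpy, scipy, OpenCV 4.12 (cv2) and the standard library are available. Lean on these libraries where they do the work, as an engineer would, in place of code of your own. Each camera call takes 0.05 s, during which the arm holds its last target.

## Task

The pots have been left on the wrong hotplates: the large pan belongs centred on the large plate, the kettle on the medium plate and the chocolate jug on the small plate. First put the salt cellar back in the middle of the empty half of the seasoning tray, so that the grey pot holder is free, then park a pot on the pot holder while you change the others round; no pot may stand on the bare quartz. Set everything down upright, do not let it drop, and leave the spice grinder standing where it is.

Things in the scene. Friction and masses are not known exactly. Their poses are not given: they have to be found in the camera images.
- pan_mid (a point): Large pan: round open aluminium pan, base 136 mm, rim 150 mm across, 75 mm deep, 136 mm high over all, about 0.75 kg, with a rigid upright bail handle arching over its middle. The point is on its axis, 68 mm above its underside. The handle's wooden grip is a bar along the pan's x axis, centred on the axis 57 mm above this point: 86 mm long, 18 mm wide (along y), 22 mm high; z is up. Starts on the medium hotplate.
- kettle_mid (a point): Kettle: round steel kettle, base 115 mm across, 160 mm high over all, about 0.65 kg, short spout along its +x axis reaching 93 mm from the axis, rigid arched handle over the middle. The point is on its axis, 80 mm above its underside. The handle's black grip is a bar along the kettle's x axis, centred on the axis 70 mm above this point: 80 mm long, 18 mm wide (along y), 20 mm high; the lid knob below it ends 30 mm above this point. Starts on the small hotplate.
- jug_mid (a point): Chocolate jug: narrow open aluminium jug, 135 mm high, base 80 mm across, tapering to a straight neck 50 mm across from 82 to 125 mm above the underside, rim 56 mm across, about 0.4 kg; wooden loop handle along its -x axis reaching 76 mm from the axis, small pouring lip on +x. The point is on its axis, 67.5 mm above its underside; the neck's middle, where it is best gripped (across the jug's y axis), is 40 mm above this point. Starts on the large hotplate.
- cellar_mid (a point): Salt cellar: round wooden pot with a shut pivot lid, 64 mm across, 60 mm high, with a small thumb tab on the lid's -x side that stands 6 mm out; about 0.16 kg. The point is its centre, 30 mm above its underside. Starts on the pot holder.
- plate_large_top (a point): Large hotplate of the hob: dark round iron plate 180 mm across in a dark grey steel trim ring 210 mm across that shows on the light steel of the hob. The point is the centre of its flat top, 18 mm above the counter and 8 mm above the hob's steel sheet. The three hotplates lie about 0.21 m apart.
- plate_medium_top (a point): Medium hotplate of the hob: as the large one, 145 mm across, trim ring 175 mm. The point is the centre of its top, 18 mm above the counter.
- plate_small_top (a point): Small hotplate of the hob: as the large one, 110 mm across, trim ring 140 mm. The point is the centre of its top, 18 mm above the counter.
- pot_holder_top (a point): Grey silicone pot holder: flat disc 170 mm across, 8 mm thick, fixed to the counter beside the hob. The point is the centre of its top.
- salt_place (a point): The salt cellar's place: middle of the floor of the empty half of the seasoning tray, a fixed wooden tray 216 by 112 mm with walls 16 mm high (above the counter) and a 6 mm floor, long side along its x axis; each half is about 99 mm (x) by 100 mm (y) inside. The point is on the floor, 6 mm above the counter; its axes are the tray's. The other half, 105 mm away towards -x, holds the spice grinder.
- grinder_mid (a point): Spice grinder: steel cylinder with a black press-button top, 50 mm across, 122 mm high, 0.3 kg, loose in its half of the tray. The point is its centre, 61 mm up. Not to be moved.
There are look-alikes about, which are no part of the job. Leave any blue look-alike of the part that bears kettle_mid alone.

How it is judged:
By the outcome, as a careful person would: the job done as asked, in the order asked, and still so for the second after the job is handed in, with the robot touching nothing.
It also fails if it takes over 152 s, if anything falls off the work surface, if the arm or the gripper's body presses on something with over 40 N, if the wrist force passes 120 N, or if a joint passes its speed limit or range.

## Working session

There is one attempt and no reset: what is moved stays moved. The work goes in short steps, Python scripts to look and compute and a tool call to move; the robot and the scene stay as the last step left them, time stands still between calls to the robot, and variables do not carry over. Pictures are saved under pics/ and viewed, and the job is handed in when it is done.

Besides the shell and the picture viewer there is one more tool, called after "Call:" by a JSON object that holds its "method" and its "body". arm_command: Moves the arm, as the interface text tells. Its arguments: {"type":"object","properties":{"increments":{"type":"array"},"squeeze":{"type":"number"}},"required":["increments"]}

```bash
mkdir -p pics; ls; python3 - <<'E'
from plant import *
import cv2
for n in ("scene","top","wrist"):
    c=calibration(n); print(n,c["mtx"].round(1).tolist(),c["T"].round(3).tolist())
    cv2.imwrite(f"pics/{n}0.png",read_camera(n))
s=get_state(); print(s)
try: print(grip_point_offset)
except Exception as e: print(e)
E
```

```text
pics
scene [[436.7, 0.0, 257.5], [0.0, 436.7, 188.4], [0.0, 0.0, 1.0]] [[0.426, 0.639, -0.641, 1242.502], [0.905, -0.289, 0.312, -365.379], [0.014, -0.713, -0.701, 933.828], [0.0, 0.0, 0.0, 1.0]]
top [[486.8, 0.0, 260.4], [0.0, 486.8, 204.1], [0.0, 0.0, 1.0]] [[0.021, -0.995, 0.093, 305.215], [-1.0, -0.021, -0.005, 3.491], [0.007, -0.093, -0.996, 1481.566], [0.0, 0.0, 0.0, 1.0]]
wrist [[278.2, 0.0, 257.1], [0.0, 278.2, 193.4], [0.0, 0.0, 1.0]] [[0.233, -0.934, -0.271, 220.831], [-0.972, -0.225, -0.062, -615.77], [-0.003, 0.278, -0.96, 374.434], [0.0, 0.0, 0.0, 1.0]]
{'time_s': 0.15, 'joint_pos': array([ 1.26916627,  0.62910767,  0.03842835,  1.51813217, -0.02704466,
        0.99630533, -0.02001949]), 'dq': array([ 1.06218328e-04, -1.79388258e-03,  1.18601257e-03, -3.06860205e-03,
       -4.04592050e-04,  8.55852769e-04, -1.17284299e-05]), 'tau': array([ 3.58766978e-03, -5.63795078e+01,  1.22855935e+00, -1.93650341e+01,
        1.11723959e-02,  7.33831519e-03, -2.72531037e-05]), 'position': array([ 151.81867575, -631.53634514,  230.6187709 ]), 'eef_rot': array([[-9.72327150e-01, -2.92806949e-04,  2.33623262e-01],
       [-2.33623441e-01,  1.40686830e-03, -9.72326133e-01],
       [-4.39733134e-05, -9.99998967e-01, -1.43634281e-03]]), 'ft_force': array([ 0.40196417,  0.59465012, -0.02212703]), 'moment': array([-0.01318715,  0.00672266,  0.03864875]), 'finger_gap': 85.59382858828504}
18.700000000000003
```

View pics/scene0.png

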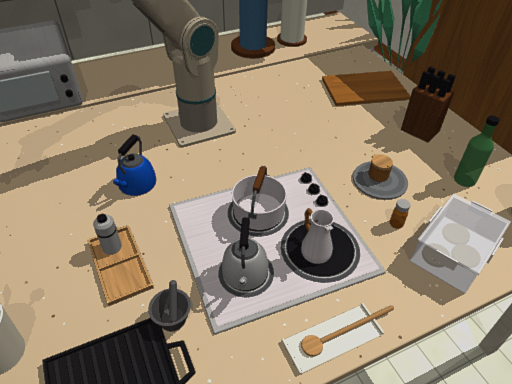

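View pics/top0.png

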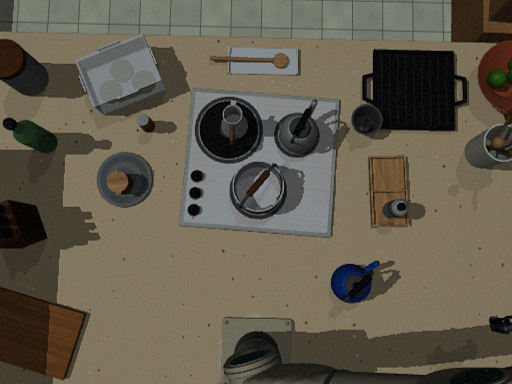

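View pics/wrist0.png

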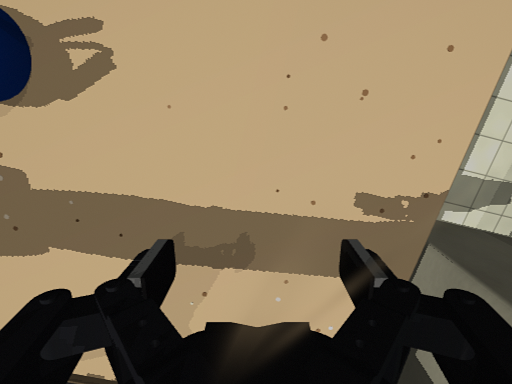

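The top view (brightened next) shows: jug on the large plate (230,128), kettle on the small plate (297,133), pan on the medium plate (258,190), cellar on the pot holder (120,182), tray at (389,190) with the grinder in its lower half at (397,208), and the blue kettle at (352,283), which is to be left alone.

```bash
python3 - <<'E'
import cv2,numpy as np
t=cv2.imread("pics/top0.png"); s=cv2.imread("pics/scene0.png")
def crop(im,x0,y0,x1,y1,f,name):
    c=im[y0:y1,x0:x1].astype(float); c=255*(c/255)**0.6
    cv2.imwrite(name,cv2.resize(c.clip(0,255).astype(np.uint8),None,fx=f,fy=f,interpolation=cv2.INTER_CUBIC))
crop(t,180,80,345,240,4.8,"pics/hob_top.png".replace("4.8",""))
crop(t,85,140,165,215,7,"pics/hold_top.png")
crop(t,350,140,430,240,6,"pics/tray_top.png")
crop(s,165,150,385,325,3.6,"pics/hob_scene.png")
E
```

```text
(no output)
```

View pics/hob_top.png

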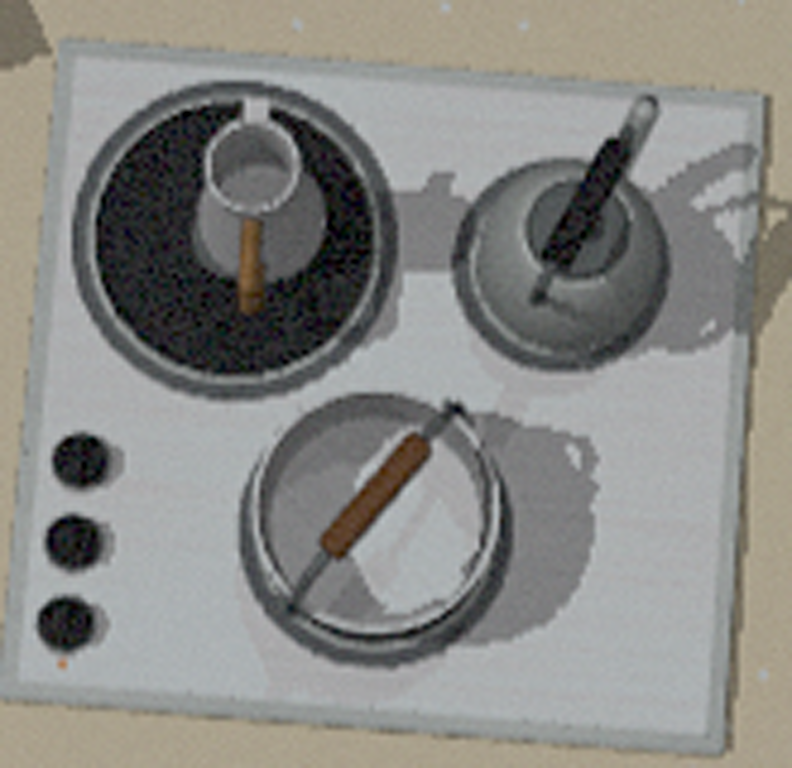

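View pics/hold_top.png

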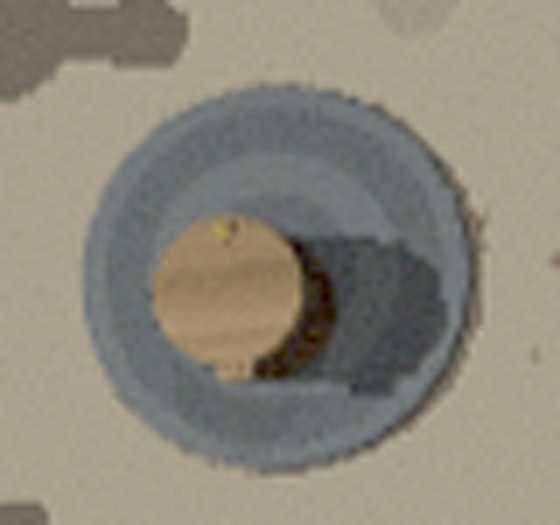

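View pics/tray_top.png

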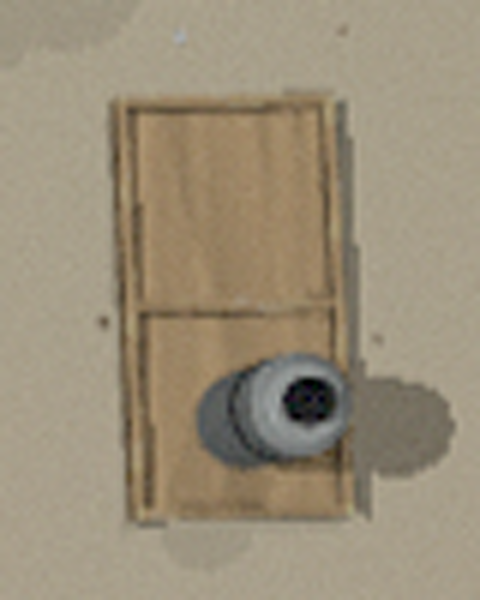

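View pics/hob_scene.png

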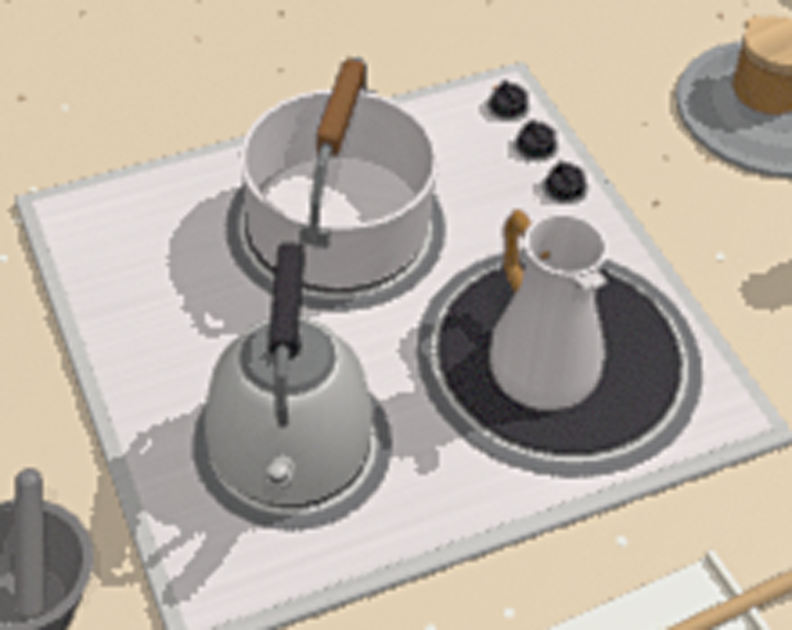

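```bash
cat > h.py <<'E'
import cv2,numpy as np,pickle
from scipy.optimize import least_squares
def to_plane(cal,px,z):
    px=np.atleast_2d(np.asarray(px,float)); K,T=cal["mtx"],cal["T"]
    d=np.c_[(px[:,0]-K[0,2])/K[0,0],(px[:,1]-K[1,2])/K[1,1],np.ones(len(px))]@T[:3,:3].T
    o=T[:3,3]; return o+d*((z-o[2])/d[:,2])[:,None]
def proj(cal,P):
    P=np.atleast_2d(np.asarray(P,float)); T=cal["T"]; c=(P-T[:3,3])@T[:3,:3]
    p=c@cal["mtx"].T; return p[:,:2]/p[:,2:]
def circ(pts,r,c0,scale=1.5):
    f=lambda c:np.hypot(pts[:,0]-c[0],pts[:,1]-c[1])-(r if r else c[2])
    x0=list(c0)+([] if r else [80])
    s=least_squares(f,x0,loss="cauchy",f_scale=scale); res=f(s.x)
    return s.x,np.median(abs(res)),(abs(res)<3).mean()
E
python3 - <<'E'
from plant import *
from h import *
pickle.dump({n:calibration(n) for n in("scene","top","wrist")},open("cal.pkl","wb"))
t=cv2.imread("pics/top0.png")
g=cv2.cvtColor(t,cv2.COLOR_BGR2GRAY)
print(g[128,188:275].tolist()); print(g[190,222:300].tolist()); print(g[135,268:340].tolist()); 
print(t[190,100],t[200,140],t[180,150],t[172,160], t[172,389],t[160,360])
E
```

```text
[96, 112, 107, 111, 124, 136, 128, 29, 41, 50, 80, 83, 7, 11, 3, 6, 11, 15, 1, 8, 10, 6, 14, 11, 5, 6, 7, 16, 14, 12, 6, 16, 40, 46, 81, 74, 70, 71, 65, 68, 68, 66, 40, 47, 48, 31, 27, 51, 47, 46, 44, 43, 45, 45, 40, 43, 44, 44, 46, 21, 12, 1, 1, 2, 4, 7, 1, 3, 2, 11, 63, 29, 27, 20, 34, 84, 79, 81, 81, 78, 80, 80, 76, 78, 78, 81, 84]
[136, 136, 140, 136, 136, 139, 136, 107, 34, 40, 67, 138, 24, 38, 60, 80, 81, 82, 76, 85, 85, 84, 85, 82, 77, 61, 30, 31, 34, 30, 32, 27, 25, 18, 48, 123, 143, 141, 138, 134, 136, 128, 126, 130, 128, 139, 138, 134, 137, 138, 136, 139, 138, 138, 133, 122, 122, 118, 65, 38, 105, 119, 14, 19, 36, 86, 82, 77, 83, 78, 84, 82, 80, 81, 76, 77, 84, 78]
[73, 71, 76, 75, 76, 80, 27, 34, 40, 52, 95, 53, 54, 55, 62, 69, 69, 73, 72, 75, 76, 86, 94, 112, 86, 35, 42, 33, 9, 11, 10, 36, 39, 42, 40, 45, 39, 31, 20, 29, 47, 57, 50, 50, 45, 46, 40, 40, 40, 30, 19, 36, 83, 79, 72, 77, 74, 80, 75, 77, 73, 72, 76, 75, 71, 69, 56, 60, 63, 50, 67, 69]
[77 77 74] [66 66 61] [73 72 69] [ 93 117 127] [ 58  90 116] [ 92 116 127]
```

```bash
cat >> h.py <<'E'
def radial(cal,g,c0,r,z,win=14,sign=1,minstep=12,n=240,angs=None):
    """edge points: strongest outward brightness rise (sign=+1) near radius r about c0 on plane z"""
    out=[]
    rr=np.arange(r-win,r+win+.01,0.5)
    for a in np.linspace(0,2*np.pi,n,endpoint=False):
        P=np.c_[c0[0]+rr*np.cos(a),c0[1]+rr*np.sin(a),np.full(len(rr),z)]
        px=proj(cal,P).astype(np.float32)
        v=cv2.remap(g,px[:,0:1],px[:,1:2],cv2.INTER_LINEAR).ravel().astype(float)
        v=cv2.GaussianBlur(v[:,None],(1,9),1.5).ravel()
        d=(v[6:]-v[:-6])*sign; k=int(np.argmax(d))
        if d[k]>minstep: out.append(P[k+3,:2])
    return np.array(out)
E
python3 - <<'E'
from h import *
cal=pickle.load(open("cal.pkl","rb"));ct=cal["top"];cs=cal["scene"]
t=cv2.imread("pics/top0.png");g=cv2.cvtColor(t,cv2.COLOR_BGR2GRAY)
s=cv2.imread("pics/scene0.png");gs=cv2.cvtColor(s,cv2.COLOR_BGR2GRAY)
for cam,c,im,pts in(("top",ct,g,{"large":(229,129),"small":(297,135),"med":(258,192)}),("scene",cs,gs,{"large":(320,249),"small":(246,268),"med":(258,208)})):
  for k,p in pts.items():
    r={"large":105,"small":70,"med":87.5}[k]
    c0=to_plane(c,p,10)[0,:2]
    for it in range(3):
        P=radial(c,im,c0,r,10,win=20 if it==0 else 10); f=circ(P,r,c0); c0=f[0]
    f2=circ(P,None,c0)
    print(cam,k,f[0].round(1),round(f[1],2),round(f[2],2),len(P),"free",f2[0].round(1))
# holder, cellar
for cam,c,im,p,q in(("top",ct,g,(124,180),(118,182)),("scene",cs,gs,(380,180),(381,161))):
    c0=to_plane(c,p,8)[0,:2]
    for it in range(3):
        P=radial(c,im,c0,85,8,win=14); f=circ(P,85,c0); c0=f[0]
    print(cam,"holder",f[0].round(1),round(f[1],2),round(f[2],2),len(P),circ(P,None,c0)[0].round(1))
    c0=to_plane(c,q,68)[0,:2]
    for it in range(3):
        P=radial(c,im,c0,32,68,win=8,sign=-1); f=circ(P,32,c0); c0=f[0]
    print(cam,"cellar",f[0].round(1),round(f[1],2),round(f[2],2),len(P),circ(P,None,c0)[0].round(1))
E
```

```text
top large [671.7  98.5] 0.49 0.97 240 free [671.7  98.5 105.1]
top small [ 659.9 -111.2] 0.5 0.96 231 free [ 659.9 -111.2   70.2]
top med [486.1   4.1] 0.51 0.83 240 free [486.    4.1  87.4]
scene large [670.8 100.1] 0.5 0.95 222 free [670.7 100.1 105.3]
scene small [ 658.7 -109.5] 0.48 0.87 188 free [ 658.2 -109.3   70.5]
scene med [485.3   5.7] 0.49 0.9 168 free [485.2   5.8  87.6]
top holder [510.7 411.3] 1.47 0.87 240 [510.7 410.4  86.5]
top cellar [496.3 416.6] 0.98 0.9 195 [495.8 416.1  31.1]
scene holder [517.2 406. ] 1.89 0.67 224 [515.6 407.6  87.1]
scene cellar [497.8 417.3] 0.51 1.0 115 [498.5 416.2  30.9]
```

```bash
python3 - <<'E'
from h import *
cal=pickle.load(open("cal.pkl","rb"));ct=cal["top"];cs=cal["scene"]
t=cv2.imread("pics/top0.png");g=cv2.cvtColor(t,cv2.COLOR_BGR2GRAY)
s=cv2.imread("pics/scene0.png");gs=cv2.cvtColor(s,cv2.COLOR_BGR2GRAY)
def bar(im,c,box,z,mask,name):
    m=np.zeros(im.shape[:2],np.uint8);x0,y0,x1,y1=box;m[y0:y1,x0:x1]=mask[y0:y1,x0:x1]
    n,l,st,_=cv2.connectedComponentsWithStats(m);k=1+np.argmax(st[1:,4])
    ys,xs=np.nonzero(l==k)
    w=to_plane(c,np.c_[xs,ys],z)[:,:2]
    ctr,(a,b),an=cv2.minAreaRect(w.astype(np.float32))
    u=np.linalg.svd(w-w.mean(0),full_matrices=False)[2][0]; u*=np.sign(u[0])
    q=(w-w.mean(0))@u
    print(name,"mean",w.mean(0).round(1),"rect",np.round(ctr,1),round(a),round(b),"yaw",round(float(np.degrees(np.arctan2(u[1],u[0]))),1),len(w))
for n,im,c,boxes in(("top",t,ct,((240,155,285,215),(285,90,325,145))),("scene",s,cs,((248,155,275,195),(230,212,258,255)))):
    hsv=cv2.cvtColor(im,cv2.COLOR_BGR2HSV)
    brown=cv2.inRange(hsv,(3,80,20),(20,255,200)); black=cv2.inRange(im,(0,0,0),(28,28,28) if n=="top" else (45,45,45))
    bar(im,c,boxes[0],143+6,brown,n+" pan"); bar(im,c,boxes[1],168+6,black,n+" kettle")
for cam,c,im,p,q in(("top",ct,g,(256,189),(232.5,114)),("scene",cs,gs,(259,195),(322,218))):
    for nm,pp,z,r in(("panrim",p,93,75),("jugrim",q,153,28)):
        c0=to_plane(c,pp,z)[0,:2]; print(cam,nm,"guess",c0.round(1),end=" ")
        for it in range(3):
            P=radial(c,im,c0,r,z,win=9,sign=-1); f=circ(P,r,c0); c0=f[0]
        print(f[0].round(1),round(f[1],2),round(f[2],2),len(P),circ(P,None,c0)[0].round(1))
# projection check top & scene: jug base circles etc drawn
for n,im,c in(("top",t,ct),("scene",s,cs)):
    o=cv2.resize(im,None,fx=1.5,fy=1.5)
E
```

```text
top pan mean [489.1   5.1] rect [489.5   4.8] 16 83 yaw -39.2 171
top kettle mean [ 654.1 -112.6] rect [ 658.2 -111. ] 33 89 yaw -26.8 226
scene pan mean [492.6   4.2] rect [491.4   5.3] 21 104 yaw -36.5 194
scene kettle mean [ 656.3 -112.4] rect [ 658.3 -112.8] 59 112 yaw -23.3 363
top panrim guess [478.6   9.4] [478.9   5.3] 2.5 0.57 176 [487.5   4.8  74.7]
top jugrim guess [680.3  79.2] [680.3  80.4] 0.5 0.97 226 [680.3  80.4  28.4]
scene panrim guess [498.1   2. ] [490.    5.8] 0.52 0.94 125 [490.    5.8  74.9]
scene jugrim guess [683.4  80.1] [681.   80.5] 0.65 0.68 160 [678.1  82.8  31.2]
```

```bash
python3 - <<'E'
from h import *
cal=pickle.load(open("cal.pkl","rb"));ct=cal["top"];cs=cal["scene"]
t=cv2.imread("pics/top0.png");s=cv2.imread("pics/scene0.png")
g=cv2.cvtColor(t,cv2.COLOR_BGR2GRAY)
for n,im,c,box,th in(("top",t,ct,(290,100,316,138),20),("scene",s,cs,(234,212,256,252),38)):
    m=np.zeros(im.shape[:2],np.uint8);x0,y0,x1,y1=box
    m[y0:y1,x0:x1]=(im[y0:y1,x0:x1].max(2)<th)*255
    m=cv2.morphologyEx(m,cv2.MORPH_OPEN,np.ones((3,3)))
    nn,l,st,_=cv2.connectedComponentsWithStats(m);k=1+np.argmax(st[1:,4]);ys,xs=np.nonzero(l==k)
    r=cv2.minAreaRect(np.c_[xs,ys].astype(np.float32));
    bx=cv2.boxPoints(r); w=to_plane(c,bx,174)[:,:2]
    P=to_plane(c,np.c_[xs,ys],174)[:,:2];u=np.linalg.svd(P-P.mean(0),full_matrices=False)[2][0]
    print(n,len(xs),r,"world",w.round(0).tolist(),P.mean(0).round(1),np.degrees(np.arctan2(u[1],u[0])).round(1))
# hand points
for p in((293.5,134.6),(309.6,109.2)): print("kettle end top",to_plane(ct,p,175)[0].round(1))
for p in((165+288/3.6,150+245/3.6),(165+285/3.6,150+352/3.6)): print("kettle end scene",to_plane(cs,p,175)[0].round(1))
# tray corners (rim z=16), from crop /6+(350,140)
for p in((115,100),(332,95),(352,520),(132,520)):
    print("tray",to_plane(ct,(350+p[0]/6,140+p[1]/6),16)[0].round(1))
for p in((138,110),(325,107),(333,300),(142,303)):
    print("half",to_plane(ct,(350+p[0]/6,140+p[1]/6),16)[0].round(1))
print("grinder top",to_plane(ct,(350+308/6,140+401/6),128)[0].round(1))
def crop(im,x0,y0,x1,y1,f,name):
    c=im[y0:y1,x0:x1].astype(float); c=255*(c/255)**0.6
    cv2.imwrite(name,cv2.resize(c.clip(0,255).astype(np.uint8),None,fx=f,fy=f,interpolation=cv2.INTER_CUBIC))
crop(s,80,200,170,310,5.4,"pics/tray_scene.png")
crop(t,285,95,325,145,12,"pics/ket_top.png")
E
```

```text
top 184 ((302.4745178222656, 121.71336364746094), (7.901060581207275, 29.52921485900879), 28.610462188720703) world [[626.0, -86.0], [699.0, -124.0], [689.0, -143.0], [615.0, -105.0]] [ 656.8 -113.4] 153.2
scene 224 ((244.22589111328125, 232.8375701904297), (7.694681167602539, 30.137502670288086), 4.085616588592529) world [[698.0, -141.0], [619.0, -102.0], [628.0, -86.0], [706.0, -127.0]] [ 662.9 -113.9] -26.1
kettle end top [620.4 -90.2 175. ]
kettle end top [ 692.5 -133.4  175. ]
kettle end scene [625.1 -95.5 175. ]
kettle end scene [ 703.2 -132.2  175. ]
tray [ 595.3 -334.    16. ]
tray [ 600.4 -444.8   16. ]
tray [ 383.8 -453.3   16. ]
tray [ 381.4 -342.5   16. ]
half [ 590.4 -345.7   16. ]
half [ 594.1 -441.2   16. ]
half [ 495.1 -444.5   16. ]
half [ 491.4 -347.7   16. ]
grinder top [ 432.9 -398.3  128. ]
```

View pics/tray_scene.png

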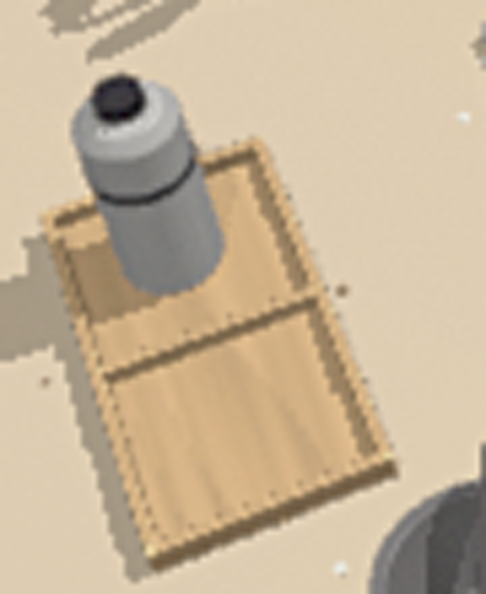

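View pics/ket_top.png

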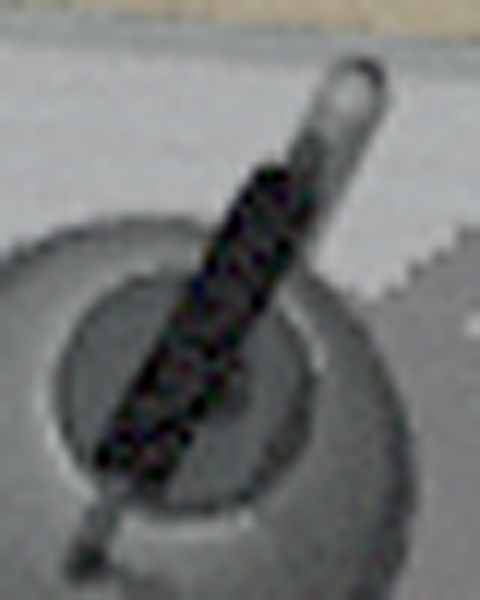

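```bash
python3 - <<'E'
from h import *
cal=pickle.load(open("cal.pkl","rb"));cs=cal["scene"];ct=cal["top"]
P=[]
for p in((150,552),(392,461),(258,141),(45,213)):
    P.append(to_plane(cs,(80+p[0]/5.4,200+p[1]/5.4),16)[0,:2]);print(P[-1].round(1))
P=np.array(P);print("ctr",P.mean(0))
print("mid",(P[0]+P[1]-P[2]-P[3])/2)
# refined: tray mask by colour in top
t=cv2.imread("pics/top0.png");hsv=cv2.cvtColor(t,cv2.COLOR_BGR2HSV)
m=cv2.inRange(hsv,(8,95,40),(22,255,255));b=np.zeros_like(m);b[150:232,362:416]=m[150:232,362:416]
b=cv2.morphologyEx(b,cv2.MORPH_CLOSE,np.ones((7,7)));ys,xs=np.nonzero(b)
w=to_plane(ct,np.c_[xs,ys],16)[:,:2].astype(np.float32);print(cv2.minAreaRect(w))
u=np.array([.9992,.0401]);v=np.array([-.0401,.9992])
for a in(u,v): print(np.percentile(w@a,[0,1,99,100]))
E
```

```text
[ 603.6 -440.9]
[ 602.4 -332.8]
[ 389.6 -343.2]
[ 392.4 -449.1]
ctr [ 496.99469656 -391.51588433]
mid [211.97703167   9.33881295]
((492.59613037109375, -388.50738525390625), (216.2097625732422, 123.0073471069336), 2.7457773685455322)
[368.49887957 370.70866661 582.53779356 585.02987328]
[-469.33490231 -467.88382238 -354.50378773 -346.4969597 ]
```

Call:
{"method": "arm_command", "body": {"increments": [{"grip": 1, "dp": [0.03, 0.02, 0.02], "twist": -0.03}, {"grip": 1, "dp": [0.07, 0.055, 0.045], "twist": -0.06}, {"grip": 1, "dp": [0.11, 0.095, 0.06], "twist": -0.09}, {"grip": 1, "dp": [0.15, 0.14, 0.07], "twist": -0.12}, {"grip": 1, "dp": [0.19, 0.185, 0.07], "twist": -0.15}]}}

```text
time_s: 0.78
position: [343.2, -445.4, 301.4]
eef_rot: [[-0.996, 0.001, 0.085], [-0.085, 0.0, -0.996], [-0.001, -1.0, -0.0]]
ft_force: [1.4, -0.8, 0.2]
finger_gap: 85.1
```

Call:
{"method": "arm_command", "body": {"increments": [{"grip": 1, "dp": [0.04, 0.045, 0], "twist": 0}, {"grip": 1, "dp": [0.08, 0.09, 0], "twist": 0}, {"grip": 1, "dp": [0.12, 0.135, 0], "twist": 0}, {"grip": 1, "dp": [0.16, 0.18, 0], "twist": 0}, {"grip": 1, "dp": [0.19, 0.235, 0], "twist": 0}]}}

```text
time_s: 1.4
position: [534.4, -209.3, 301.1]
eef_rot: [[-0.996, 0.001, 0.084], [-0.084, -0.0, -0.996], [-0.001, -1.0, 0.0]]
ft_force: [1.1, -0.5, 0.0]
finger_gap: 85.5
```

Call:
{"method": "arm_command", "body": {"increments": [{"grip": 1, "dp": [0.02, 0.06, 0], "twist": 0}, {"grip": 1, "dp": [0.03, 0.12, 0], "twist": 0}, {"grip": 1, "dp": [0.03, 0.18, 0], "twist": 0}, {"grip": 1, "dp": [0.03, 0.24, 0], "twist": 0}, {"grip": 1, "dp": [0.03, 0.3, 0], "twist": 0}]}}

```text
time_s: 2.02
position: [564.1, 92.5, 301.0]
eef_rot: [[-0.996, 0.001, 0.084], [-0.084, -0.0, -0.996], [-0.001, -1.0, 0.001]]
ft_force: [0.7, 0.1, 0.2]
finger_gap: 85.5
```

Call:
{"method": "arm_command", "body": {"increments": [{"grip": 1, "dp": [-0.01, 0.06, -0.01], "twist": 0}, {"grip": 1, "dp": [-0.02, 0.12, -0.03], "twist": 0}, {"grip": 1, "dp": [-0.035, 0.18, -0.06], "twist": 0}, {"grip": 1, "dp": [-0.05, 0.23, -0.09], "twist": 0}, {"grip": 1, "dp": [-0.06, 0.27, -0.11], "twist": 0}]}}

```text
time_s: 2.65
position: [502.5, 364.4, 189.4]
eef_rot: [[-0.996, -0.0, 0.085], [-0.085, -0.001, -0.996], [0.0, -1.0, 0.001]]
ft_force: [1.2, 0.4, -0.1]
finger_gap: 85.7
```

Call:
{"method": "arm_command", "body": {"increments": [{"grip": 1, "dp": [-0.003, 0.03, -0.01], "twist": 0}, {"grip": 1, "dp": [-0.005, 0.053, -0.03], "twist": 0}, {"grip": 1, "dp": [-0.005, 0.053, -0.04], "twist": 0}, {"grip": 1, "dp": [-0.005, 0.053, -0.04], "twist": 0}]}}

```text
time_s: 3.15
position: [497.6, 415.3, 148.4]
eef_rot: [[-0.996, -0.002, 0.084], [-0.084, -0.004, -0.996], [0.002, -1.0, 0.004]]
ft_force: [-0.4, 0.5, 0.5]
finger_gap: 85.5
```

```bash
cat > look.py <<'E'
import sys
from plant import *
from h import *
n=sys.argv[1]; cam=sys.argv[2]
c=calibration(cam); im=read_camera(cam); cv2.imwrite(f"pics/{n}.png",im); pickle.dump(c,open(f"pics/{n}.pkl","wb"))
s=get_state(); print(s["time_s"],s["position"].round(1),s["ft_force"].round(1),s["finger_gap"].round(1))
E
python3 look.py w1 wrist
```

```text
Traceback (most recent call last):
  File "look.py", line 6, in <module>
    s=get_state(); print(s["time_s"],s["position"].round(1),s["ft_force"].round(1),s["finger_gap"].round(1))
                                                                                   ^^^^^^^^^^^^^^^^^^^^^
AttributeError: 'float' object has no attribute 'round'
```

View pics/w1.png

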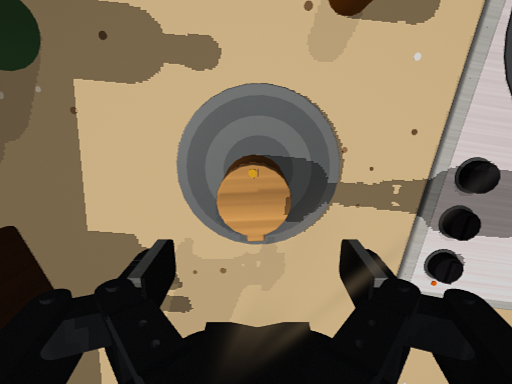

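The wrist view shows the cellar lid at (254,200) with its tab at (257,238), on the pot holder at (259,163), both between the open fingers.

```bash
sed -i 's/s\["finger_gap"\].round(1)/round(float(s["finger_gap"]),1)/' look.py; python3 - <<'E'
from h import *
c=pickle.load(open("pics/w1.pkl","rb"));im=cv2.imread("pics/w1.png");g=cv2.cvtColor(im,cv2.COLOR_BGR2GRAY)
for nm,p,z,r,sg in(("cellar",(254,200),68,32,-1),("holder",(259,163),8,85,1)):
    c0=to_plane(c,p,z)[0,:2]
    for it in range(3):
        P=radial(c,g,c0,r,z,win=8,sign=sg,minstep=15);f=circ(P,r,c0);c0=f[0]
    print(nm,f[0].round(1),f[1].round(2),round(f[2],2),len(P),circ(P,None,c0)[0].round(1))
print("tab",to_plane(c,(257,239),66)[0].round(1))
E
```

```text
cellar [495.9 417.7] 0.52 0.85 240 [496.1 417.9  31.3]
holder [511.6 414.1] 0.48 0.97 239 [511.6 413.9  85.3]
tab [460.6 411.7  66. ]
```

Call:
{"method": "arm_command", "body": {"increments": [{"grip": 1, "dp": [-0.001, 0.002, -0.04], "twist": 0.05}, {"grip": 1, "dp": [-0.001, 0.002, -0.08], "twist": 0.05}, {"grip": 1, "dp": [-0.001, 0.002, -0.11], "twist": 0.05}, {"grip": 1, "dp": [-0.001, 0.002, -0.126], "twist": 0.05}, {"grip": 1, "dp": [-0.001, 0.002, -0.128], "twist": 0.05}]}}

```text
time_s: 3.82
position: [497.7, 416.6, 21.2]
eef_rot: [[-0.991, -0.0, 0.132], [-0.132, -0.003, -0.991], [0.001, -1.0, 0.003]]
ft_force: [-0.5, -0.2, 0.4]
finger_gap: 85.6
```

Call:
{"method": "arm_command", "body": {"increments": [{"grip": 0, "dp": [0, 0, 0], "twist": 0}, {"grip": -0.5, "dp": [0, 0, 0], "twist": 0}, {"grip": -1, "dp": [0, 0, 0], "twist": 0}, {"grip": -1, "dp": [0, 0, 0], "twist": 0}, {"grip": -1, "dp": [0, 0, 0], "twist": 0}], "squeeze": 40}}

```text
time_s: 4.45
position: [498.9, 417.1, 23.1]
eef_rot: [[-0.991, 0.002, 0.131], [-0.131, -0.002, -0.991], [-0.002, -1.0, 0.002]]
ft_force: [-0.2, -0.8, 5.9]
finger_gap: 63.3
```

Call:
{"method": "arm_command", "body": {"increments": [{"grip": -1, "dp": [0, 0, 0.015], "twist": 0}, {"grip": -1, "dp": [0, 0, 0.05], "twist": 0}, {"grip": -1, "dp": [0, 0, 0.1], "twist": 0}, {"grip": -1, "dp": [0, 0, 0.15], "twist": 0}, {"grip": -1, "dp": [0, 0, 0.19], "twist": 0}]}}

```text
time_s: 5.08
position: [499.0, 417.4, 216.3]
eef_rot: [[-0.991, 0.004, 0.132], [-0.132, -0.0, -0.991], [-0.004, -1.0, 0.001]]
ft_force: [0.0, 0.2, -1.9]
finger_gap: 63.2
```

```bash
python3 look.py w2 wrist
```

```text
5.125 [501.2 419.4 221.9] [0.6 0.9 1.5] 63.3
```

View pics/w2.png

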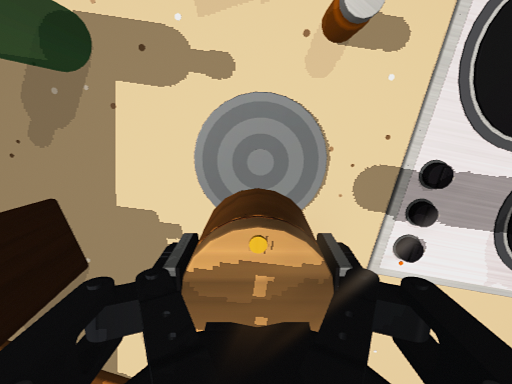

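Call:
{"method": "arm_command", "body": {"increments": [{"grip": -1, "dp": [0.01, -0.03, 0.01], "twist": 0}, {"grip": -1, "dp": [0.03, -0.075, 0.025], "twist": -0.03}, {"grip": -1, "dp": [0.05, -0.125, 0.035], "twist": -0.06}, {"grip": -1, "dp": [0.07, -0.175, 0.04], "twist": -0.09}, {"grip": -1, "dp": [0.085, -0.23, 0.04], "twist": -0.12}]}}

```text
time_s: 5.75
position: [586.9, 188.3, 263.1]
eef_rot: [[-1.0, 0.013, 0.012], [-0.012, 0.005, -1.0], [-0.013, -1.0, -0.005]]
ft_force: [0.5, -0.5, -2.0]
finger_gap: 63.1
```

Call:
{"method": "arm_command", "body": {"increments": [{"grip": -1, "dp": [0.01, -0.055, 0], "twist": 0}, {"grip": -1, "dp": [0.015, -0.11, 0], "twist": 0}, {"grip": -1, "dp": [0.015, -0.165, 0], "twist": 0}, {"grip": -1, "dp": [0.01, -0.22, 0], "twist": 0}, {"grip": -1, "dp": [0.005, -0.275, 0], "twist": 0}]}}

```text
time_s: 6.38
position: [591.4, -88.3, 263.8]
eef_rot: [[-1.0, 0.014, 0.012], [-0.012, 0.006, -1.0], [-0.014, -1.0, -0.005]]
ft_force: [0.5, -0.7, -1.4]
finger_gap: 63.6
```

Call:
{"method": "arm_command", "body": {"increments": [{"grip": -1, "dp": [-0.01, -0.055, 0], "twist": 0}, {"grip": -1, "dp": [-0.02, -0.11, 0], "twist": 0}, {"grip": -1, "dp": [-0.03, -0.16, 0], "twist": 0}, {"grip": -1, "dp": [-0.035, -0.2, 0], "twist": 0}, {"grip": -1, "dp": [-0.04, -0.23, -0.005], "twist": 0}]}}

```text
time_s: 7.0
position: [550.6, -320.7, 259.6]
eef_rot: [[-1.0, 0.015, 0.01], [-0.01, 0.004, -1.0], [-0.015, -1.0, -0.004]]
ft_force: [1.0, 0.5, -1.0]
finger_gap: 63.2
```

Call:
{"method": "arm_command", "body": {"increments": [{"grip": -1, "dp": [-0.002, -0.04, -0.02], "twist": 0}, {"grip": -1, "dp": [-0.003, -0.07, -0.05], "twist": 0}, {"grip": -1, "dp": [-0.003, -0.07, -0.07], "twist": 0}, {"grip": -1, "dp": [-0.003, -0.07, -0.07], "twist": 0}]}}

```text
time_s: 7.5
position: [546.3, -389.7, 188.1]
eef_rot: [[-1.0, 0.011, 0.01], [-0.01, 0.007, -1.0], [-0.011, -1.0, -0.007]]
ft_force: [0.6, 0.6, -2.1]
finger_gap: 63.4
```

```bash
python3 look.py w3 wrist; python3 look.py t3 top
```

```text
7.55 [ 547.5 -389.9  189.7] [ 1.5  0.2 -0.9] 62.9
7.6 [ 548.2 -390.1  190.6] [ 0.4  0.3 -1.4] 63.2
```

View pics/w3.png

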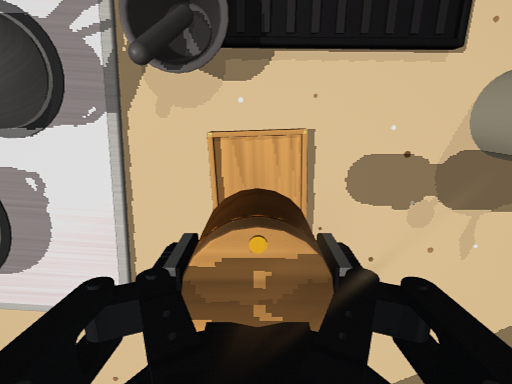

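The wrist view shows the held cellar over the empty tray half; the tray's far rim corners are at about (208,131) and (307,128).

```bash
python3 - <<'E'
from h import *
c=pickle.load(open("pics/w3.pkl","rb"));im=cv2.imread("pics/w3.png")
cr=cv2.resize(im[115:225,190:335],None,fx=5,fy=5,interpolation=cv2.INTER_CUBIC);cv2.imwrite("pics/w3c.png",cr)
for p in((208,132),(307,129),(208.5,160),(310,200)): print(p,to_plane(c,p,16)[0].round(1))
E
```

```text
(208, 132) [ 598.  -333.4   16. ]
(307, 129) [ 602.3 -443.5   16. ]
(208.5, 160) [ 566.6 -332.8   16. ]
(310, 200) [ 520.1 -451.8   16. ]
```

View pics/w3c.png

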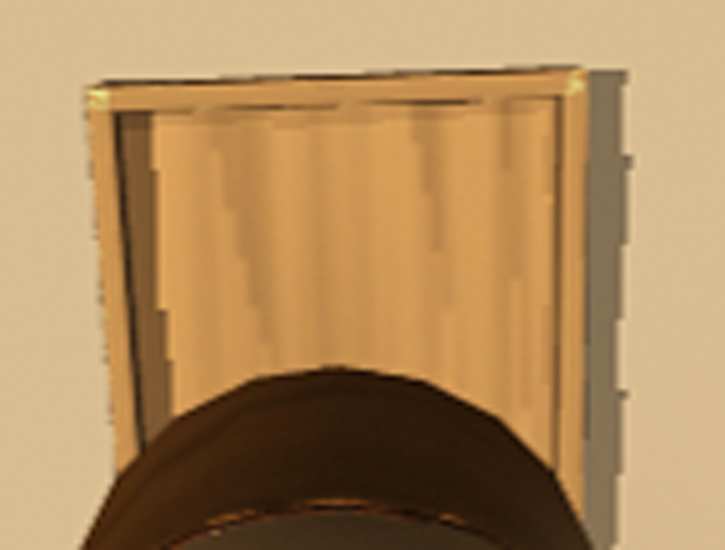

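Call:
{"method": "arm_command", "body": {"increments": [{"grip": -1, "dp": [-0.001, 0, -0.04], "twist": 0}, {"grip": -1, "dp": [-0.001, 0, -0.09], "twist": 0}, {"grip": -1, "dp": [-0.001, 0, -0.13], "twist": 0}, {"grip": -1, "dp": [-0.001, 0, -0.155], "twist": 0}, {"grip": -1, "dp": [-0.001, 0, -0.16], "twist": 0}]}}

```text
time_s: 8.22
position: [547.4, -389.2, 30.3]
eef_rot: [[-1.0, 0.015, 0.012], [-0.012, 0.005, -1.0], [-0.015, -1.0, -0.005]]
ft_force: [-0.5, 0.2, -1.0]
finger_gap: 63.1
```

```bash
python3 look.py w4 wrist
```

```text
8.275 [ 547.8 -389.6   30.8] [-0.  -0.4 -1.9] 63.2
```

View pics/w4.png

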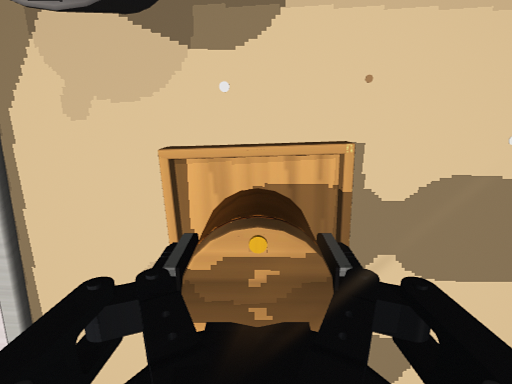

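Call:
{"method": "arm_command", "body": {"increments": [{"grip": -1, "dp": [-0.0005, -0.001, -0.003], "twist": 0}, {"grip": -1, "dp": [-0.0005, -0.001, -0.006], "twist": 0}, {"grip": -1, "dp": [-0.0005, -0.001, -0.008], "twist": 0}]}}

```text
time_s: 8.65
position: [547.7, -390.9, 23.5]
eef_rot: [[-1.0, 0.017, 0.012], [-0.012, 0.004, -1.0], [-0.017, -1.0, -0.004]]
ft_force: [0.2, -1.1, -1.2]
finger_gap: 63.1
```

Call:
{"method": "arm_command", "body": {"increments": [{"grip": -1, "dp": [0, 0, -0.0015], "twist": 0}, {"grip": -1, "dp": [0, 0, -0.002], "twist": 0}]}}

```text
time_s: 8.9
position: [547.8, -391.0, 21.5]
eef_rot: [[-1.0, 0.017, 0.012], [-0.012, 0.004, -1.0], [-0.017, -1.0, -0.004]]
ft_force: [0.4, 0.2, -0.1]
finger_gap: 63.3
```

Call:
{"method": "arm_command", "body": {"increments": [{"grip": -1, "dp": [0, 0, -0.0015], "twist": 0}, {"grip": -1, "dp": [0, 0, -0.0015], "twist": 0}]}}

```text
time_s: 9.15
position: [548.0, -391.0, 21.4]
eef_rot: [[-1.0, 0.017, 0.012], [-0.012, 0.004, -1.0], [-0.018, -1.0, -0.003]]
ft_force: [-1.5, 2.4, 6.9]
finger_gap: 63.1
```

Call:
{"method": "arm_command", "body": {"increments": [{"grip": -0.5, "dp": [0, 0, 0], "twist": 0}, {"grip": 0.5, "dp": [0, 0, 0], "twist": 0}, {"grip": 1, "dp": [0, 0, 0], "twist": 0}, {"grip": 1, "dp": [0, 0, 0], "twist": 0}, {"grip": 1, "dp": [0, 0, 0], "twist": 0}]}}

```text
time_s: 9.78
position: [548.1, -391.1, 21.3]
eef_rot: [[-1.0, 0.017, 0.012], [-0.012, 0.004, -1.0], [-0.018, -1.0, -0.003]]
ft_force: [-0.5, -0.4, -0.1]
finger_gap: 85.4
```

Call:
{"method": "arm_command", "body": {"increments": [{"grip": 1, "dp": [0, 0, 0.03], "twist": 0}, {"grip": 1, "dp": [0, 0, 0.08], "twist": 0}, {"grip": 1, "dp": [0, 0, 0.13], "twist": 0}, {"grip": 1, "dp": [0, 0, 0.18], "twist": 0}, {"grip": 1, "dp": [0, 0, 0.23], "twist": 0}]}}

```text
time_s: 10.4
position: [547.9, -391.0, 253.2]
eef_rot: [[-1.0, 0.018, 0.012], [-0.012, 0.003, -1.0], [-0.018, -1.0, -0.003]]
ft_force: [0.1, -1.5, 0.1]
finger_gap: 85.5
```

```bash
python3 look.py w5 wrist
```

```text
10.45 [ 551.1 -393.2  261. ] [ 2.  -1.2  5.6] 85.5
```

View pics/w5.png

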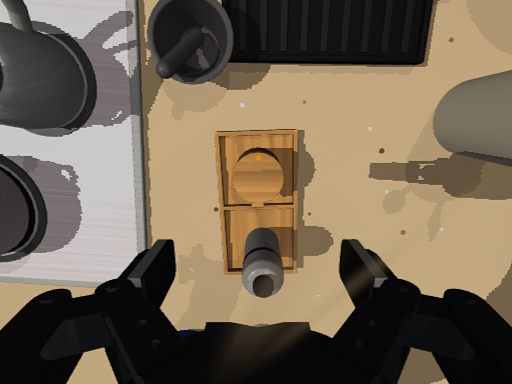

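The cellar stands at (257,175) in the far half; the grinder is upright in the other half. Next I check how well it is centred.

```bash
python3 - <<'E'
from h import *
c=pickle.load(open("pics/w5.pkl","rb"));im=cv2.imread("pics/w5.png");g=cv2.cvtColor(im,cv2.COLOR_BGR2GRAY)
cv2.imwrite("pics/w5c.png",cv2.resize(im[120:285,200:315],None,fx=3.6,fy=3.6,interpolation=cv2.INTER_CUBIC))
hsv=cv2.cvtColor(im,cv2.COLOR_BGR2HSV)
c0=to_plane(c,(257,175),66)[0,:2]
for it in range(3):
    P=radial(c,g,c0,32,66,win=8,sign=-1,minstep=15);f=circ(P,32,c0);c0=f[0]
print("cellar",f[0].round(1),f[1].round(2),round(f[2],2),len(P))
for p in((216.5,131.5),(297.5,130)): print(to_plane(c,p,16)[0].round(1))
E
```

```text
cellar [ 544.9 -390.2] 0.56 0.73 207
[ 598.2 -335.1   16. ]
[ 601.4 -443.8   16. ]
```

View pics/w5c.png

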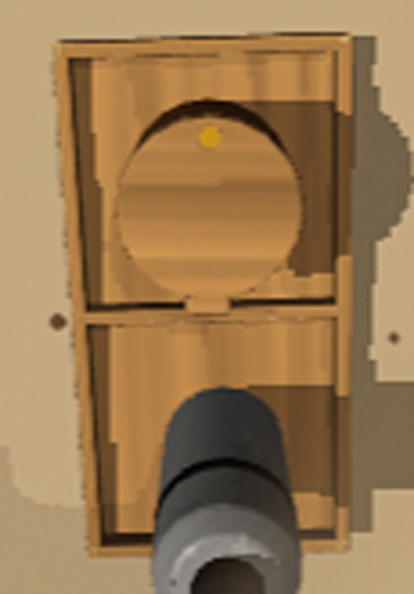

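Call:
{"method": "arm_command", "body": {"increments": [{"grip": 1, "dp": [0.01, 0.03, 0.02], "twist": 0}, {"grip": 1, "dp": [0.025, 0.085, 0.03], "twist": 0}, {"grip": 1, "dp": [0.04, 0.14, 0.03], "twist": 0}, {"grip": 1, "dp": [0.055, 0.195, 0.03], "twist": 0}, {"grip": 1, "dp": [0.07, 0.25, 0.03], "twist": 0}]}}

```text
time_s: 11.08
position: [621.4, -141.5, 291.0]
eef_rot: [[-1.0, 0.028, 0.011], [-0.012, -0.004, -1.0], [-0.028, -1.0, 0.004]]
ft_force: [1.1, 0.4, -0.2]
finger_gap: 85.9
```

Call:
{"method": "arm_command", "body": {"increments": [{"grip": 1, "dp": [0.015, 0.055, 0], "twist": 0}, {"grip": 1, "dp": [0.03, 0.11, 0], "twist": 0}, {"grip": 1, "dp": [0.045, 0.165, 0], "twist": 0}, {"grip": 1, "dp": [0.055, 0.21, 0], "twist": 0}, {"grip": 1, "dp": [0.058, 0.222, 0], "twist": 0}]}}

```text
time_s: 11.7
position: [679.2, 85.8, 290.4]
eef_rot: [[-0.999, 0.028, 0.018], [-0.018, -0.001, -1.0], [-0.028, -1.0, 0.001]]
ft_force: [0.3, -1.0, 0.4]
finger_gap: 85.5
```

```bash
python3 look.py w6 wrist
```

```text
11.75 [679.4  85.3 290.4] [0.7 1.8 0.3] 85.2
```

View pics/w6.png

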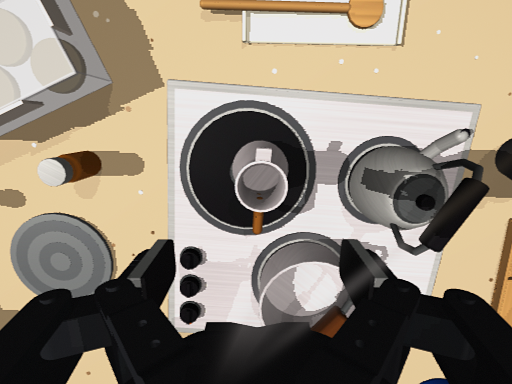

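Wrist view: the jug rim is centred at (263,187) with the lip at (263,155) and the handle at (257,222), on the large plate (248,165).

```bash
python3 - <<'E'
from h import *
c=pickle.load(open("pics/w6.pkl","rb"));im=cv2.imread("pics/w6.png");g=cv2.cvtColor(im,cv2.COLOR_BGR2GRAY)
c0=to_plane(c,(263,187),153)[0,:2]
for it in range(3):
    P=radial(c,g,c0,28,153,win=8,sign=-1,minstep=15);f=circ(P,28,c0);c0=f[0]
print("jug",f[0].round(1),f[1].round(2),round(f[2],2),len(P),"lip",to_plane(c,(263.5,153),150)[0].round(1),"handle",to_plane(c,(257.5,229),120)[0].round(1))
for nm,p,r in(("large",(248,166),105),("small",(400,182),70)):
    c0=to_plane(c,p,10)[0,:2]
    for it in range(3):
        P=radial(c,g,c0,r,10,win=12,minstep=15);f=circ(P,r,c0);c0=f[0]
    print(nm,f[0].round(1),f[1].round(2),round(f[2],2),len(P))
E
```

```text
jug [680.   81.6] 0.02 0.96 227 lip [714.6  79.5 150. ] handle [619.2  84.  120. ]
large [670.3 100.2] 0.52 1.0 240
small [ 651.8 -126.4] 3.04 0.5 216
```

Call:
{"method": "arm_command", "body": {"increments": [{"grip": 1, "dp": [0.001, -0.0045, -0.04], "twist": -0.04}, {"grip": 1, "dp": [0.001, -0.0045, -0.09], "twist": -0.04}, {"grip": 1, "dp": [0.001, -0.0045, -0.135], "twist": -0.04}, {"grip": 1, "dp": [0.001, -0.0045, -0.17], "twist": -0.04}, {"grip": 1, "dp": [0.001, -0.0045, -0.187], "twist": -0.04}]}}

```text
time_s: 12.38
position: [679.1, 78.2, 101.2]
eef_rot: [[-0.999, 0.025, -0.026], [0.025, -0.004, -1.0], [-0.025, -1.0, 0.004]]
ft_force: [-0.1, -0.4, -0.3]
finger_gap: 85.2
```

Call:
{"method": "arm_command", "body": {"increments": [{"grip": 1, "dp": [0, 0, 0], "twist": 0}]}}

```text
time_s: 12.5
position: [678.8, 76.9, 100.6]
eef_rot: [[-0.999, 0.023, -0.027], [0.026, -0.005, -1.0], [-0.023, -1.0, 0.004]]
ft_force: [0.0, 0.6, 0.9]
finger_gap: 85.3
```

```bash
python3 look.py w7 wrist
```

```text
12.55 [679.4  76.7 101.6] [ 0.  -0.1  0.7] 85.3
```

View pics/w7.png

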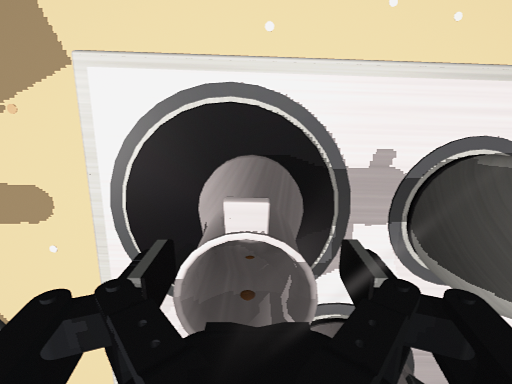

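Call:
{"method": "arm_command", "body": {"increments": [{"grip": 1, "dp": [0.001, 0.004, 0.002], "twist": 0}, {"grip": 1, "dp": [0.001, 0.004, 0.002], "twist": 0}]}}

```text
time_s: 12.8
position: [681.7, 81.4, 105.4]
eef_rot: [[-0.999, 0.028, -0.026], [0.026, -0.004, -1.0], [-0.028, -1.0, 0.004]]
ft_force: [1.1, 0.4, -0.2]
finger_gap: 85.4
```

Call:
{"method": "arm_command", "body": {"increments": [{"grip": 0.3, "dp": [0, 0, 0], "twist": 0}, {"grip": -0.2, "dp": [0, 0, 0], "twist": 0}, {"grip": -1, "dp": [0, 0, 0], "twist": 0}, {"grip": -1, "dp": [0, 0, 0], "twist": 0}, {"grip": -1, "dp": [0, 0, 0], "twist": 0}], "squeeze": 50}}

```text
time_s: 13.42
position: [682.0, 81.4, 106.4]
eef_rot: [[-0.999, 0.029, -0.027], [0.026, -0.004, -1.0], [-0.029, -1.0, 0.003]]
ft_force: [-2.4, 0.3, 5.2]
finger_gap: 49.7
```

Call:
{"method": "arm_command", "body": {"increments": [{"grip": -1, "dp": [0, 0, 0.01], "twist": 0}, {"grip": -1, "dp": [0, 0, 0.03], "twist": 0}, {"grip": -1, "dp": [0, 0, 0.06], "twist": 0}, {"grip": -1, "dp": [0, 0, 0.1], "twist": 0}, {"grip": -1, "dp": [0, 0, 0.12], "twist": 0}]}}

```text
time_s: 14.05
position: [683.3, 81.6, 230.1]
eef_rot: [[-0.999, 0.034, -0.027], [0.027, -0.004, -1.0], [-0.034, -0.999, 0.003]]
ft_force: [0.7, -0.8, -4.6]
finger_gap: 49.7
```

Call:
{"method": "arm_command", "body": {"increments": [{"grip": -1, "dp": [-0.01, 0.02, 0], "twist": 0}, {"grip": -1, "dp": [-0.03, 0.055, 0], "twist": 0}, {"grip": -1, "dp": [-0.05, 0.095, 0], "twist": 0}, {"grip": -1, "dp": [-0.07, 0.135, 0], "twist": 0}, {"grip": -1, "dp": [-0.09, 0.175, 0], "twist": 0}]}}

```text
time_s: 14.68
position: [590.3, 259.5, 229.2]
eef_rot: [[-0.999, 0.031, -0.025], [0.025, -0.003, -1.0], [-0.031, -1.0, 0.002]]
ft_force: [-0.4, 0.8, -4.4]
finger_gap: 49.8
```

Call:
{"method": "arm_command", "body": {"increments": [{"grip": -1, "dp": [-0.02, 0.04, 0], "twist": 0}, {"grip": -1, "dp": [-0.04, 0.08, 0], "twist": 0}, {"grip": -1, "dp": [-0.06, 0.115, 0], "twist": 0}, {"grip": -1, "dp": [-0.072, 0.14, 0], "twist": 0}, {"grip": -1, "dp": [-0.078, 0.15, 0], "twist": 0}]}}

```text
time_s: 15.3
position: [508.6, 412.6, 228.3]
eef_rot: [[-0.999, 0.028, -0.02], [0.02, -0.003, -1.0], [-0.028, -1.0, 0.002]]
ft_force: [0.5, 0.3, -4.5]
finger_gap: 49.6
```

Call:
{"method": "arm_command", "body": {"increments": [{"grip": -1, "dp": [0.004, 0, -0.03], "twist": 0}, {"grip": -1, "dp": [0.004, 0, -0.07], "twist": 0}, {"grip": -1, "dp": [0.004, 0, -0.1], "twist": 0}, {"grip": -1, "dp": [0.004, 0, -0.117], "twist": 0}, {"grip": -1, "dp": [0.004, 0, -0.122], "twist": 0}]}}

```text
time_s: 15.92
position: [512.2, 411.9, 105.3]
eef_rot: [[-0.999, 0.027, -0.02], [0.02, -0.004, -1.0], [-0.027, -1.0, 0.003]]
ft_force: [-1.0, -0.3, -2.5]
finger_gap: 50.1
```

```bash
python3 look.py w8 wrist
```

```text
15.975 [512.5 412.3 105.6] [ 0.5 -0.6 -4.9] 49.5
```

View pics/w8.png

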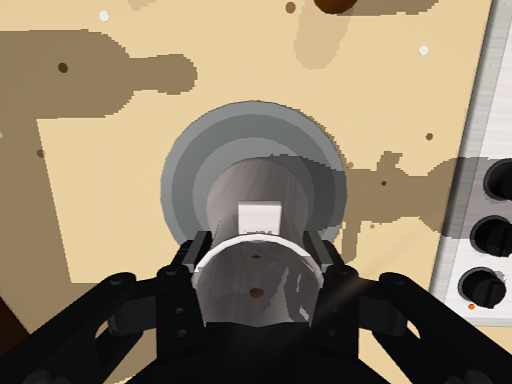

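Jug is held upright over the middle of the holder (254,190). Lowering slowly to contact.

Call:
{"method": "arm_command", "body": {"increments": [{"grip": -1, "dp": [0, 0, -0.003], "twist": 0}, {"grip": -1, "dp": [0, 0, -0.005], "twist": 0}, {"grip": -1, "dp": [0, 0, -0.0075], "twist": 0}]}}

```text
time_s: 16.35
position: [512.8, 412.5, 98.7]
eef_rot: [[-0.999, 0.028, -0.02], [0.02, -0.002, -1.0], [-0.028, -1.0, 0.002]]
ft_force: [0.9, -0.3, -3.0]
finger_gap: 50.1
```

Call:
{"method": "arm_command", "body": {"increments": [{"grip": -1, "dp": [0, 0, -0.0015], "twist": 0}, {"grip": -1, "dp": [0, 0, -0.0025], "twist": 0}]}}

```text
time_s: 16.6
position: [513.3, 412.7, 96.6]
eef_rot: [[-0.999, 0.029, -0.02], [0.02, -0.002, -1.0], [-0.029, -1.0, 0.001]]
ft_force: [0.8, 0.1, 0.6]
finger_gap: 49.8
```

Call:
{"method": "arm_command", "body": {"increments": [{"grip": -1, "dp": [0, 0, -0.001], "twist": 0}, {"grip": -0.7, "dp": [0, 0, -0.001], "twist": 0}, {"grip": 0, "dp": [0, 0, -0.001], "twist": 0}, {"grip": 1, "dp": [0, 0, -0.001], "twist": 0}, {"grip": 1, "dp": [0, 0, -0.001], "twist": 0}]}}

```text
time_s: 17.23
position: [512.9, 413.0, 95.3]
eef_rot: [[-0.999, 0.029, -0.02], [0.02, -0.002, -1.0], [-0.029, -1.0, 0.001]]
ft_force: [-0.4, -0.3, -0.4]
finger_gap: 83.4
```

Call:
{"method": "arm_command", "body": {"increments": [{"grip": 1, "dp": [0, 0, 0], "twist": 0}, {"grip": 1, "dp": [0, 0, 0.02], "twist": 0}, {"grip": 1, "dp": [0, 0, 0.08], "twist": 0}, {"grip": 1, "dp": [0, 0, 0.14], "twist": 0}, {"grip": 1, "dp": [0, 0, 0.2], "twist": 0}]}}

```text
time_s: 17.85
position: [512.8, 413.0, 299.0]
eef_rot: [[-0.999, 0.03, -0.02], [0.02, -0.0, -1.0], [-0.03, -1.0, -0.0]]
ft_force: [1.4, 0.4, -0.0]
finger_gap: 85.5
```

```bash
python3 look.py w9 wrist;python3 look.py s9 scene
```

```text
17.9 [516.2 415.7 308.5] [2.5 1.4 5.9] 85.6
17.95 [516.2 415.7 305.2] [0.1 0.6 0.1] 85.1
```

View pics/w9.png

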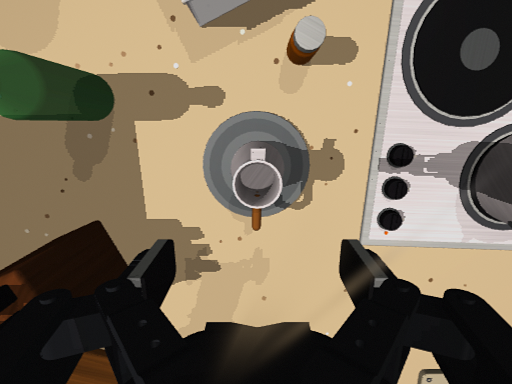

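View pics/s9.png

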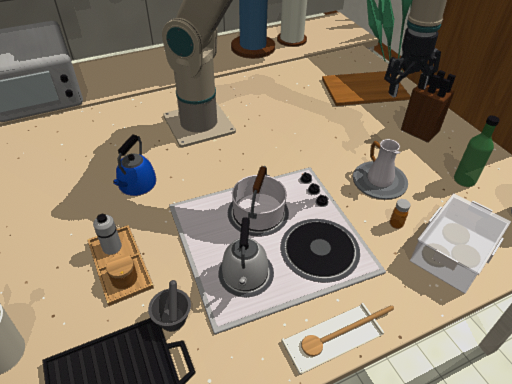

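Call:
{"method": "arm_command", "body": {"increments": [{"grip": 1, "dp": [0, -0.04, 0], "twist": -0.05}, {"grip": 1, "dp": [0, -0.09, 0], "twist": -0.12}, {"grip": 1, "dp": [0, -0.145, 0], "twist": -0.2}, {"grip": 1, "dp": [0, -0.2, 0], "twist": -0.28}, {"grip": 1, "dp": [0, -0.255, 0], "twist": -0.36}]}}

```text
time_s: 18.58
position: [516.0, 159.0, 306.3]
eef_rot: [[-0.927, 0.043, -0.373], [0.374, -0.005, -0.928], [-0.042, -0.999, -0.011]]
ft_force: [1.1, 0.4, 0.9]
finger_gap: 85.6
```

Call:
{"method": "arm_command", "body": {"increments": [{"grip": 1, "dp": [-0.01, -0.05, 0], "twist": -0.1}, {"grip": 1, "dp": [-0.02, -0.1, 0], "twist": -0.2}, {"grip": 1, "dp": [-0.025, -0.14, 0], "twist": -0.27}, {"grip": 1, "dp": [-0.028, -0.155, -0.01], "twist": -0.3}, {"grip": 1, "dp": [-0.028, -0.157, -0.02], "twist": -0.3}]}}

```text
time_s: 19.2
position: [487.9, 2.1, 286.1]
eef_rot: [[-0.775, 0.04, -0.631], [0.631, -0.017, -0.776], [-0.042, -0.999, -0.012]]
ft_force: [0.5, 0.3, 0.7]
finger_gap: 85.4
```

```bash
python3 look.py w10 wrist;python3 look.py s10 scene; python3 -c "
from plant import *
s=get_state();print(s['joint_pos'].round(2),s['eef_rot'].round(3).tolist())"
```

```text
19.25 [487.2   2.9 284.6] [-1.   0.4 -1.7] 85.6
19.3 [487.4   3.5 285. ] [ 0.3  0.7 -0.1] 85.3
[-0.25  0.32  0.22  1.92 -0.06  0.87 -2.25] [[-0.777, 0.037, -0.629], [0.629, -0.017, -0.777], [-0.04, -0.999, -0.01]]
```

View pics/w10.png

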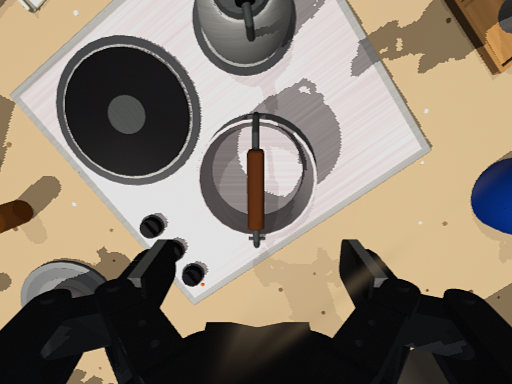

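The wrist view shows the wooden grip upright in the picture from (256,149) to (256,230), aligned with the finger direction needed, and the large plate clear at (127,113).

```bash
python3 - <<'E'
from h import *
c=pickle.load(open("pics/w10.pkl","rb"));im=cv2.imread("pics/w10.png");g=cv2.cvtColor(im,cv2.COLOR_BGR2GRAY)
hsv=cv2.cvtColor(im,cv2.COLOR_BGR2HSV);m=cv2.inRange(hsv,(3,90,30),(16,255,220));b=np.zeros_like(m);b[140:240,240:275]=m[140:240,240:275]
ys,xs=np.nonzero(b);print(len(xs),cv2.minAreaRect(np.c_[xs,ys].astype(np.float32)))
w=to_plane(c,np.c_[xs,ys],154)[:,:2];r=cv2.minAreaRect(w.astype(np.float32));print("bar",r)
u=np.linalg.svd(w-w.mean(0),full_matrices=False)[2][0];print(w.mean(0).round(1),np.degrees(np.arctan2(u[1],u[0])))
for nm,p,r,z,sg in(("largering",(127,110),105,10,1),("panrim",(258,175),75,93,-1)):
    c0=to_plane(c,p,z)[0,:2]
    for it in range(3):
        P=radial(c,g,c0,r,z,win=9,minstep=15,sign=sg);f=circ(P,r,c0);c0=f[0]
    print(nm,f[0].round(1),f[1].round(2),round(f[2],2),len(P))
print("disc",to_plane(c,(126.5,114.5),18)[0].round(1))
E
```

```text
1317 ((255.0, 189.5), (81.0, 16.0), 90.0)
bar ((489.7550354003906, 5.496238708496094), (16.518310546875, 85.62361145019531), 51.114810943603516)
[490.5   4.5] 141.23571380359456
largering [672.4 101.1] 1.02 0.99 240
panrim [488.8   6.2] 0.0 0.98 122
disc [671.2 100.4  18. ]
```

Call:
{"method": "arm_command", "body": {"increments": [{"grip": 1, "dp": [0.002, 0.002, -0.04], "twist": 0}, {"grip": 1, "dp": [0.002, 0.002, -0.09], "twist": 0}, {"grip": 1, "dp": [0.002, 0.002, -0.13], "twist": 0}, {"grip": 1, "dp": [0.002, 0.002, -0.155], "twist": 0}, {"grip": 1, "dp": [0.002, 0.002, -0.16], "twist": 0}]}}

```text
time_s: 19.92
position: [488.5, 7.3, 123.3]
eef_rot: [[-0.778, 0.034, -0.627], [0.627, -0.016, -0.779], [-0.036, -0.999, -0.009]]
ft_force: [-0.6, 1.0, -0.5]
finger_gap: 85.4
```

Call:
{"method": "arm_command", "body": {"increments": [{"grip": 1, "dp": [0, 0, 0], "twist": 0}]}}

```text
time_s: 20.05
position: [489.1, 8.2, 123.5]
eef_rot: [[-0.779, 0.034, -0.626], [0.625, -0.016, -0.78], [-0.036, -0.999, -0.009]]
ft_force: [0.0, -0.1, -0.1]
finger_gap: 85.4
```

Call:
{"method": "arm_command", "body": {"increments": [{"grip": 0.4, "dp": [0, -0.0025, 0], "twist": 0}, {"grip": -0.2, "dp": [0, -0.0025, 0], "twist": 0}, {"grip": -0.6, "dp": [0, -0.0025, 0], "twist": 0}, {"grip": -1, "dp": [0, -0.0025, 0], "twist": 0}, {"grip": -1, "dp": [0, -0.0025, 0], "twist": 0}], "squeeze": 90}}

```text
time_s: 20.68
position: [489.4, 5.8, 124.1]
eef_rot: [[-0.779, 0.035, -0.626], [0.626, -0.015, -0.78], [-0.037, -0.999, -0.01]]
ft_force: [-0.4, 0.6, 5.8]
finger_gap: 16.6
```

Call:
{"method": "arm_command", "body": {"increments": [{"grip": -1, "dp": [0, 0, 0], "twist": 0}, {"grip": -1, "dp": [0, 0, 0], "twist": 0}, {"grip": -1, "dp": [0, 0, 0], "twist": 0}]}}

```text
time_s: 21.05
position: [489.3, 5.8, 124.1]
eef_rot: [[-0.779, 0.035, -0.626], [0.626, -0.015, -0.78], [-0.037, -0.999, -0.01]]
ft_force: [-0.7, 0.1, 1.4]
finger_gap: 16.9
```

Call:
{"method": "arm_command", "body": {"increments": [{"grip": -1, "dp": [0, 0, 0.008], "twist": 0}, {"grip": -1, "dp": [0, 0, 0.025], "twist": 0}, {"grip": -1, "dp": [0, 0, 0.045], "twist": 0}, {"grip": -1, "dp": [0, 0, 0.06], "twist": 0}, {"grip": -1, "dp": [0, 0, 0.065], "twist": 0}]}}

```text
time_s: 21.68
position: [489.2, 5.8, 189.6]
eef_rot: [[-0.779, 0.035, -0.626], [0.626, -0.015, -0.78], [-0.037, -0.999, -0.01]]
ft_force: [-0.0, -0.7, -5.5]
finger_gap: 16.5
```

```bash
python3 look.py s11 scene;python3 look.py w11 wrist
```

```text
21.725 [489.2   5.8 189.7] [ 0.8  0.4 -6.9] 16.4
21.775 [489.1   5.8 189.2] [ 0.2 -0.3 -7.3] 16.9
```

View pics/s11.png

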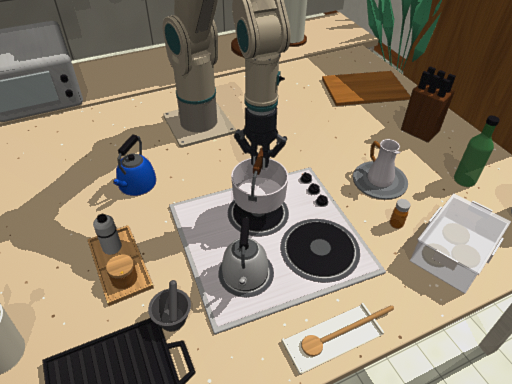

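View pics/w11.png

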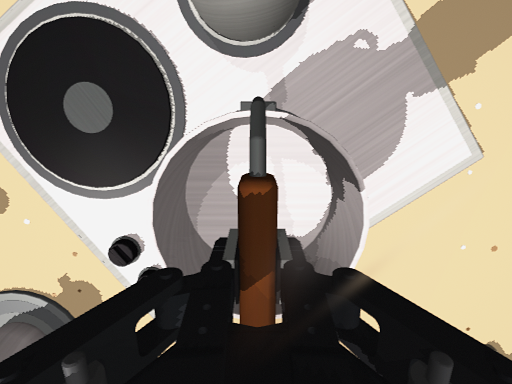

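Call:
{"method": "arm_command", "body": {"increments": [{"grip": -1, "dp": [0.015, 0.008, 0], "twist": 0}, {"grip": -1, "dp": [0.045, 0.023, 0], "twist": 0}, {"grip": -1, "dp": [0.085, 0.044, 0], "twist": 0}, {"grip": -1, "dp": [0.125, 0.065, 0], "twist": 0}, {"grip": -1, "dp": [0.155, 0.08, 0], "twist": 0}]}}

```text
time_s: 22.4
position: [644.8, 87.3, 187.5]
eef_rot: [[-0.78, 0.033, -0.625], [0.625, -0.015, -0.781], [-0.035, -0.999, -0.009]]
ft_force: [-0.1, -1.5, -6.9]
finger_gap: 16.7
```

Call:
{"method": "arm_command", "body": {"increments": [{"grip": -1, "dp": [0.015, 0.007, 0], "twist": 0}, {"grip": -1, "dp": [0.024, 0.012, 0], "twist": 0}, {"grip": -1, "dp": [0.026, 0.0135, 0], "twist": 0}, {"grip": -1, "dp": [0.026, 0.0135, 0], "twist": 0}]}}

```text
time_s: 22.9
position: [669.9, 100.3, 187.1]
eef_rot: [[-0.78, 0.031, -0.625], [0.625, -0.016, -0.78], [-0.034, -0.999, -0.007]]
ft_force: [-0.2, 0.2, -7.0]
finger_gap: 16.6
```

```bash
python3 look.py w12 wrist
```

```text
22.95 [669.9 100.1 187.3] [ 0.3 -0.5 -5.8] 16.6
```

View pics/w12.png

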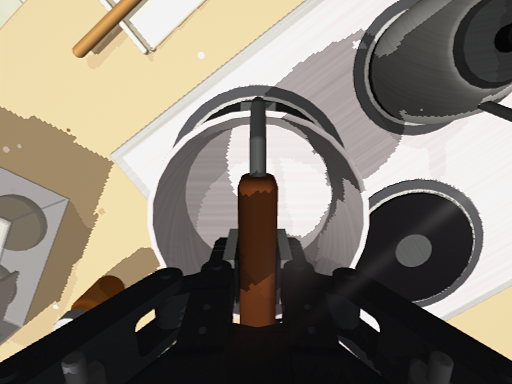

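Call:
{"method": "arm_command", "body": {"increments": [{"grip": -1, "dp": [0.0015, 0, -0.015], "twist": 0}, {"grip": -1, "dp": [0.0015, 0, -0.035], "twist": 0}, {"grip": -1, "dp": [0.0015, 0, -0.05], "twist": 0}, {"grip": -1, "dp": [0.0015, 0, -0.056], "twist": 0}, {"grip": -1, "dp": [0.0015, 0, -0.057], "twist": 0}]}}

```text
time_s: 23.58
position: [671.3, 100.0, 129.9]
eef_rot: [[-0.78, 0.031, -0.625], [0.625, -0.016, -0.78], [-0.034, -0.999, -0.007]]
ft_force: [-0.2, -0.5, -6.4]
finger_gap: 16.4
```

Call:
{"method": "arm_command", "body": {"increments": [{"grip": -1, "dp": [0, 0, -0.0015], "twist": 0}, {"grip": -1, "dp": [0, 0, -0.003], "twist": 0}, {"grip": -1, "dp": [0, 0, -0.004], "twist": 0}]}}

```text
time_s: 23.95
position: [671.5, 100.1, 126.2]
eef_rot: [[-0.78, 0.032, -0.625], [0.625, -0.016, -0.78], [-0.034, -0.999, -0.008]]
ft_force: [0.4, -0.2, -6.7]
finger_gap: 16.8
```

Call:
{"method": "arm_command", "body": {"increments": [{"grip": -1, "dp": [0, 0, -0.001], "twist": 0}, {"grip": -1, "dp": [0, 0, -0.002], "twist": 0}, {"grip": -1, "dp": [0, 0, -0.0025], "twist": 0}]}}

```text
time_s: 24.32
position: [671.7, 100.5, 124.3]
eef_rot: [[-0.78, 0.032, -0.625], [0.625, -0.015, -0.78], [-0.035, -0.999, -0.008]]
ft_force: [-2.2, 1.5, 0.5]
finger_gap: 16.7
```

Call:
{"method": "arm_command", "body": {"increments": [{"grip": -1, "dp": [0, 0, -0.0008], "twist": 0}, {"grip": -0.8, "dp": [0, 0, -0.0008], "twist": 0}, {"grip": -0.5, "dp": [0, 0, 0], "twist": 0}, {"grip": 0.2, "dp": [0, 0, 0], "twist": 0}, {"grip": 0.5, "dp": [0, 0, 0], "twist": 0}]}}

```text
time_s: 24.95
position: [672.2, 100.3, 124.5]
eef_rot: [[-0.78, 0.033, -0.625], [0.625, -0.015, -0.78], [-0.035, -0.999, -0.009]]
ft_force: [1.3, 0.4, 0.3]
finger_gap: 56.8
```

Call:
{"method": "arm_command", "body": {"increments": [{"grip": 0.5, "dp": [0, 0, 0], "twist": 0}, {"grip": 0.7, "dp": [0, 0, 0.03], "twist": 0}, {"grip": 1, "dp": [0, 0, 0.08], "twist": 0}, {"grip": 1, "dp": [0, 0, 0.13], "twist": 0}, {"grip": 1, "dp": [0, 0, 0.17], "twist": 0}]}}

```text
time_s: 25.58
position: [672.7, 100.3, 296.9]
eef_rot: [[-0.78, 0.035, -0.625], [0.625, -0.015, -0.78], [-0.037, -0.999, -0.01]]
ft_force: [0.3, 0.2, 0.4]
finger_gap: 85.6
```

```bash
python3 look.py w13 wrist
```

```text
25.625 [675.4 100.5 302.8] [3.  0.9 4.4] 85.5
```

View pics/w13.png

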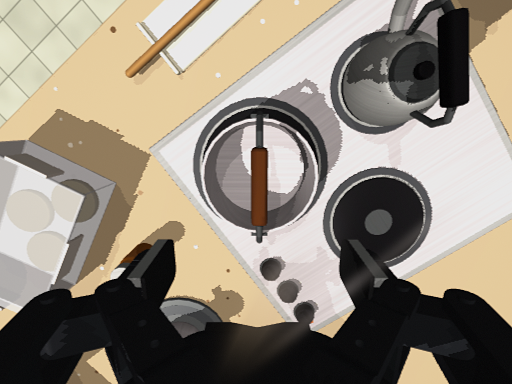

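The wrist view shows the pan standing on the large plate (rim centred about (261,178)) and the medium plate empty at (378,220).

```bash
python3 - <<'E'
from h import *
c=pickle.load(open("pics/w13.pkl","rb"));im=cv2.imread("pics/w13.png");g=cv2.cvtColor(im,cv2.COLOR_BGR2GRAY)
for nm,p,r,z,sg in(("largering",(260,165),105,10,1),("panrim",(261,178),75,93,-1),("panrim+",(261,178),75,93,1),("medring",(378,217),87.5,10,1)):
    c0=to_plane(c,p,z)[0,:2]
    for it in range(3):
        P=radial(c,g,c0,r,z,win=9,minstep=15,sign=sg);f=circ(P,r,c0);c0=f[0]
    print(nm,f[0].round(1),f[1].round(2),round(f[2],2),len(P))
print("meddisc",to_plane(c,(378,221.5),18)[0].round(1))
E
```

```text
largering [671.3  99.8] 0.5 0.87 239
panrim [671.3 101.1] 0.02 0.96 210
panrim+ [667.8  97.8] 2.0 0.61 233
medring [483.9   4.8] 0.98 0.98 207
meddisc [484.9   5.4  18. ]
```

Call:
{"method": "arm_command", "body": {"increments": [{"grip": 1, "dp": [-0.002, -0.03, 0], "twist": 0.04}, {"grip": 1, "dp": [-0.006, -0.085, 0], "twist": 0.1}, {"grip": 1, "dp": [-0.01, -0.14, 0], "twist": 0.16}, {"grip": 1, "dp": [-0.014, -0.19, 0], "twist": 0.2}, {"grip": 1, "dp": [-0.016, -0.213, 0], "twist": 0.2}]}}

```text
time_s: 26.25
position: [658.6, -117.0, 302.8]
eef_rot: [[-0.886, 0.046, -0.462], [0.462, -0.006, -0.887], [-0.044, -0.999, -0.016]]
ft_force: [-0.0, -0.2, -0.3]
finger_gap: 85.5
```

Call:
{"method": "arm_command", "body": {"increments": [{"grip": 1, "dp": [0, 0, 0], "twist": 0}]}}

```text
time_s: 26.38
position: [658.4, -118.3, 302.7]
eef_rot: [[-0.884, 0.046, -0.465], [0.465, -0.006, -0.885], [-0.044, -0.999, -0.016]]
ft_force: [-0.1, 0.9, -0.3]
finger_gap: 85.5
```

```bash
python3 look.py w14 wrist
```

```text
26.425 [ 658.6 -116.7  302.6] [0.3 0.9 1.1] 84.8
```

View pics/w14.png

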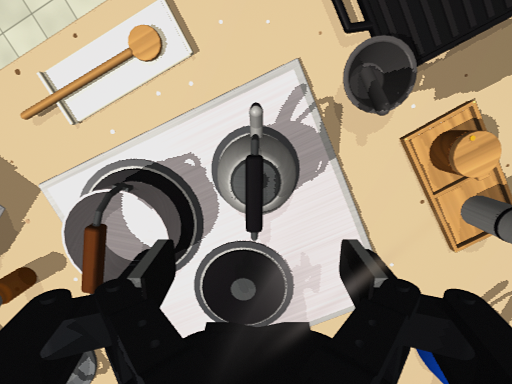

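The kettle grip runs vertically in the picture from (255,155) to (254,231), spout away at (256,110); it lies along the finger plane, slightly left of the finger middle.

```bash
python3 - <<'E'
from h import *
c=pickle.load(open("pics/w14.pkl","rb"));im=cv2.imread("pics/w14.png");g=cv2.cvtColor(im,cv2.COLOR_BGR2GRAY)
m=((im.max(2)<36)*255).astype(np.uint8);b=np.zeros_like(m);b[148:236,242:268]=m[148:236,242:268]
b=cv2.morphologyEx(b,cv2.MORPH_OPEN,np.ones((5,9)));ys,xs=np.nonzero(b);print(xs.min(),xs.max(),ys.min(),ys.max())
w=to_plane(c,np.c_[xs,ys],178)[:,:2];print("bar",cv2.minAreaRect(w.astype(np.float32)))
u=np.linalg.svd(w-w.mean(0),full_matrices=False)[2][0];print(w.mean(0).round(1),np.degrees(np.arctan2(u[1],u[0])))
for nm,p,r,z in(("smallring",(256,170),70,10),("medring",(243,283),87.5,10)):
    c0=to_plane(c,p,z)[0,:2]
    for it in range(3):
        P=radial(c,g,c0,r,z,win=9,minstep=15);f=circ(P,r,c0);c0=f[0]
    print(nm,f[0].round(1),f[1].round(2),round(f[2],2),len(P))
E
```

```text
246 263 155 231
bar ((658.535400390625, -113.2135238647461), (16.996492385864258, 78.78971099853516), 61.70906066894531)
[ 660.2 -113.5] 151.42763595218685
smallring [ 658.2 -109.1] 0.5 0.9 218
medring [484.3   6. ] 0.54 1.0 197
```

Call:
{"method": "arm_command", "body": {"increments": [{"grip": 1, "dp": [0.001, 0.003, -0.04], "twist": -0.01}, {"grip": 1, "dp": [0.001, 0.003, -0.09], "twist": -0.01}, {"grip": 1, "dp": [0.001, 0.003, -0.13], "twist": -0.01}, {"grip": 1, "dp": [0.001, 0.003, -0.15], "twist": -0.01}, {"grip": 1, "dp": [0.001, 0.003, -0.153], "twist": -0.01}]}}

```text
time_s: 27.05
position: [659.1, -110.0, 147.7]
eef_rot: [[-0.882, 0.043, -0.469], [0.469, -0.004, -0.883], [-0.039, -0.999, -0.017]]
ft_force: [0.7, -0.6, 0.8]
finger_gap: 85.1
```

Call:
{"method": "arm_command", "body": {"increments": [{"grip": 1, "dp": [0, 0, 0], "twist": 0}]}}

```text
time_s: 27.18
position: [660.1, -108.5, 148.5]
eef_rot: [[-0.883, 0.044, -0.467], [0.468, -0.003, -0.884], [-0.04, -0.999, -0.018]]
ft_force: [0.6, 0.1, 0.5]
finger_gap: 85.3
```

Call:
{"method": "arm_command", "body": {"increments": [{"grip": 1, "dp": [0, -0.004, 0], "twist": 0}, {"grip": 1, "dp": [0, -0.004, 0], "twist": 0}, {"grip": 1, "dp": [0, -0.004, 0], "twist": 0}]}}

```text
time_s: 27.55
position: [660.3, -112.8, 149.1]
eef_rot: [[-0.883, 0.045, -0.468], [0.468, -0.003, -0.884], [-0.041, -0.999, -0.018]]
ft_force: [-0.6, -0.9, -0.5]
finger_gap: 85.4
```

Call:
{"method": "arm_command", "body": {"increments": [{"grip": 0.4, "dp": [0, 0, 0], "twist": 0}, {"grip": -0.2, "dp": [0, 0, 0], "twist": 0}, {"grip": -0.6, "dp": [0, 0, 0], "twist": 0}, {"grip": -1, "dp": [0, 0, 0], "twist": 0}, {"grip": -1, "dp": [0, 0, 0], "twist": 0}]}}

```text
time_s: 28.18
position: [660.4, -112.7, 149.4]
eef_rot: [[-0.883, 0.045, -0.467], [0.468, -0.003, -0.884], [-0.042, -0.999, -0.018]]
ft_force: [-1.2, -0.2, 3.6]
finger_gap: 16.4
```

Call:
{"method": "arm_command", "body": {"increments": [{"grip": -1, "dp": [0, 0, 0], "twist": 0}, {"grip": -1, "dp": [0, 0, 0], "twist": 0}]}}

```text
time_s: 28.42
position: [660.4, -112.7, 149.4]
eef_rot: [[-0.883, 0.045, -0.467], [0.468, -0.003, -0.884], [-0.042, -0.999, -0.018]]
ft_force: [-0.6, 0.5, 1.2]
finger_gap: 16.7
```

Call:
{"method": "arm_command", "body": {"increments": [{"grip": -1, "dp": [0, 0, 0.008], "twist": 0}, {"grip": -1, "dp": [0, 0, 0.025], "twist": 0}, {"grip": -1, "dp": [0, 0, 0.045], "twist": 0}, {"grip": -1, "dp": [0, 0, 0.06], "twist": 0}, {"grip": -1, "dp": [0, 0, 0.065], "twist": 0}]}}

```text
time_s: 29.05
position: [661.0, -112.9, 215.8]
eef_rot: [[-0.883, 0.047, -0.467], [0.468, -0.004, -0.884], [-0.044, -0.999, -0.019]]
ft_force: [-0.5, -0.5, -7.8]
finger_gap: 16.6
```

```bash
python3 look.py s15 scene;python3 look.py w15 wrist
```

```text
29.1 [ 660.8 -112.8  215.7] [-0.9 -0.5 -7.6] 16.8
29.15 [ 660.5 -112.7  214.9] [ 0.3 -0.6 -8.6] 16.5
```

View pics/s15.png

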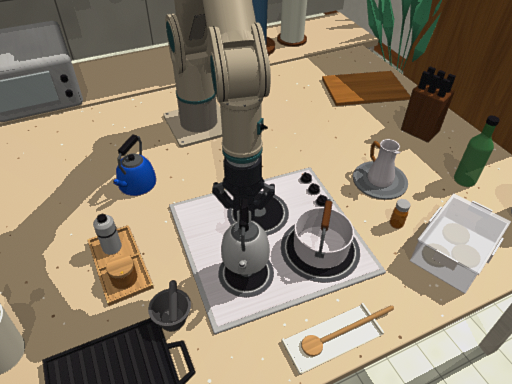

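View pics/w15.png

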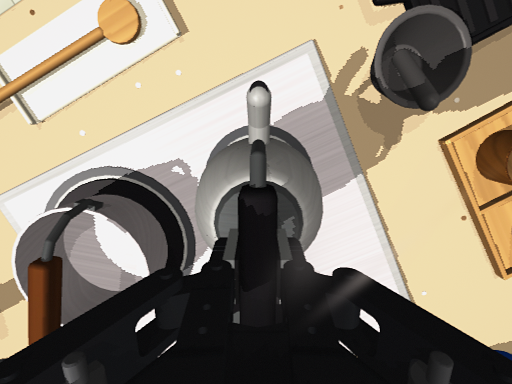

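Call:
{"method": "arm_command", "body": {"increments": [{"grip": -1, "dp": [-0.015, 0.01, 0], "twist": 0}, {"grip": -1, "dp": [-0.045, 0.03, 0], "twist": 0}, {"grip": -1, "dp": [-0.085, 0.058, 0], "twist": 0}, {"grip": -1, "dp": [-0.125, 0.085, 0], "twist": 0}, {"grip": -1, "dp": [-0.15, 0.102, 0], "twist": 0}]}}

```text
time_s: 29.78
position: [507.3, -9.1, 214.2]
eef_rot: [[-0.884, 0.042, -0.466], [0.466, -0.003, -0.885], [-0.039, -0.999, -0.018]]
ft_force: [1.4, -0.1, -7.6]
finger_gap: 16.8
```

Call:
{"method": "arm_command", "body": {"increments": [{"grip": -1, "dp": [-0.012, 0.008, 0], "twist": 0}, {"grip": -1, "dp": [-0.02, 0.014, 0], "twist": 0}, {"grip": -1, "dp": [-0.024, 0.016, 0], "twist": 0}, {"grip": -1, "dp": [-0.024, 0.016, 0], "twist": 0}]}}

```text
time_s: 30.28
position: [483.9, 6.4, 214.2]
eef_rot: [[-0.883, 0.043, -0.467], [0.467, -0.003, -0.884], [-0.039, -0.999, -0.018]]
ft_force: [0.7, -0.3, -7.8]
finger_gap: 16.3
```

Call:
{"method": "arm_command", "body": {"increments": [{"grip": -1, "dp": [0.002, -0.001, -0.015], "twist": 0}, {"grip": -1, "dp": [0.002, -0.001, -0.035], "twist": 0}, {"grip": -1, "dp": [0.002, -0.001, -0.05], "twist": 0}, {"grip": -1, "dp": [0.002, -0.001, -0.057], "twist": 0}, {"grip": -1, "dp": [0.002, -0.001, -0.059], "twist": 0}]}}

```text
time_s: 30.9
position: [486.4, 5.1, 155.0]
eef_rot: [[-0.883, 0.043, -0.467], [0.468, -0.003, -0.884], [-0.04, -0.999, -0.017]]
ft_force: [0.0, 0.3, -8.4]
finger_gap: 16.9
```

```bash
python3 look.py w16 wrist
```

```text
30.95 [486.4   5.2 155.1] [-0.4 -1.4 -8.2] 16.5
```

View pics/w16.png

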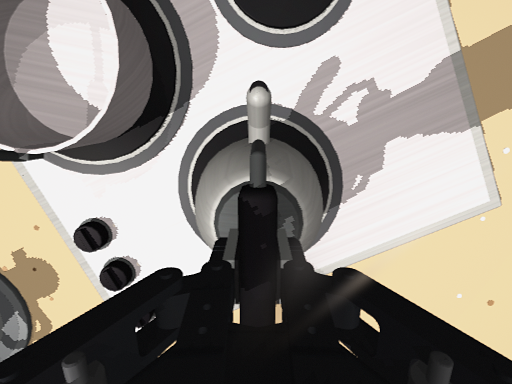

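The kettle hangs centred over the medium plate (ring about (260,185)), a few mm above it. Lowering.

Call:
{"method": "arm_command", "body": {"increments": [{"grip": -1, "dp": [0, 0, -0.0015], "twist": 0}, {"grip": -1, "dp": [0, 0, -0.003], "twist": 0}, {"grip": -1, "dp": [0, 0, -0.0045], "twist": 0}]}}

```text
time_s: 31.32
position: [486.6, 5.2, 150.8]
eef_rot: [[-0.883, 0.044, -0.467], [0.467, -0.003, -0.884], [-0.04, -0.999, -0.018]]
ft_force: [-0.8, -0.6, -8.1]
finger_gap: 16.3
```

Call:
{"method": "arm_command", "body": {"increments": [{"grip": -1, "dp": [0, 0, -0.001], "twist": 0}, {"grip": -1, "dp": [0, 0, -0.002], "twist": 0}]}}

```text
time_s: 31.58
position: [487.2, 5.6, 149.4]
eef_rot: [[-0.883, 0.045, -0.467], [0.467, -0.002, -0.884], [-0.041, -0.999, -0.019]]
ft_force: [-0.9, 2.0, 6.0]
finger_gap: 16.3
```

Call:
{"method": "arm_command", "body": {"increments": [{"grip": -0.9, "dp": [0, 0, 0], "twist": 0}, {"grip": -0.7, "dp": [0, 0, 0], "twist": 0}, {"grip": -0.4, "dp": [0, 0, 0], "twist": 0}, {"grip": 0.2, "dp": [0, 0, 0], "twist": 0}, {"grip": 0.5, "dp": [0, 0, 0], "twist": 0}]}}

```text
time_s: 32.2
position: [487.7, 5.6, 149.8]
eef_rot: [[-0.883, 0.047, -0.467], [0.467, -0.002, -0.884], [-0.042, -0.999, -0.02]]
ft_force: [-0.4, 0.2, -0.6]
finger_gap: 61.0
```

Call:
{"method": "arm_command", "body": {"increments": [{"grip": 0.5, "dp": [0, 0, 0], "twist": 0}, {"grip": 0.7, "dp": [0, 0, 0.03], "twist": 0}, {"grip": 1, "dp": [0, 0, 0.08], "twist": 0}, {"grip": 1, "dp": [0, 0, 0.13], "twist": 0}, {"grip": 1, "dp": [0, 0, 0.16], "twist": 0}]}}

```text
time_s: 32.83
position: [488.6, 5.6, 312.4]
eef_rot: [[-0.883, 0.05, -0.467], [0.467, -0.002, -0.884], [-0.045, -0.999, -0.022]]
ft_force: [0.3, -0.1, 0.2]
finger_gap: 85.1
```

```bash
python3 look.py w17 wrist
```

```text
32.875 [490.4   5.6 315.4] [2.2 0.4 2.1] 85.4
```

View pics/w17.png

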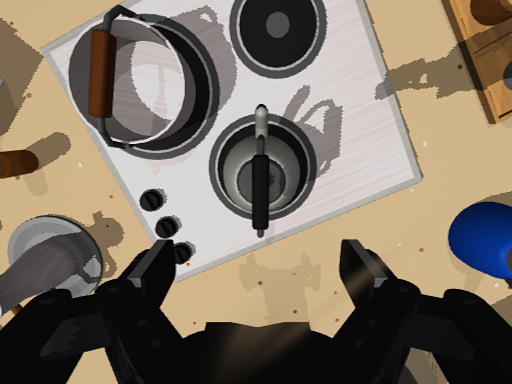

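```bash
python3 - <<'E'
from h import *
c=pickle.load(open("pics/w17.pkl","rb"));im=cv2.imread("pics/w17.png");g=cv2.cvtColor(im,cv2.COLOR_BGR2GRAY)
m=((im.max(2)<36)*255).astype(np.uint8);b=np.zeros_like(m);b[148:236,248:274]=m[148:236,248:274]
b=cv2.morphologyEx(b,cv2.MORPH_OPEN,np.ones((5,9)));ys,xs=np.nonzero(b);print(xs.min(),xs.max(),ys.min(),ys.max())
w=to_plane(c,np.c_[xs,ys],178)[:,:2];print("bar",cv2.minAreaRect(w.astype(np.float32)))
for nm,p,r,z in(("medring",(262,165),87.5,10),("smallring",(278,28),70,10),("holder",(55,265),85,8)):
    c0=to_plane(c,p,z)[0,:2]
    for it in range(3):
        P=radial(c,g,c0,r,z,win=9,minstep=15);f=circ(P,r,c0);c0=f[0]
    print(nm,f[0].round(1),f[1].round(2),round(f[2],2),len(P))
c0=to_plane(c,(262,165),18)[0,:2]
print("smalldisc",to_plane(c,(277.5,25.5),18)[0].round(1))
E
```

```text
252 269 155 228
bar ((485.91741943359375, 6.314897537231445), (17.566261291503906, 78.1281967163086), 61.880306243896484)
medring [484.7   6. ] 0.5 0.96 230
smallring [ 659.1 -110.1] 0.49 1.0 159
holder [502.8 422.7] 3.17 0.5 121
smalldisc [ 658.1 -109.6   18. ]
```

Call:
{"method": "arm_command", "body": {"increments": [{"grip": 1, "dp": [0, 0.03, 0], "twist": 0.04}, {"grip": 1, "dp": [0.005, 0.085, 0], "twist": 0.1}, {"grip": 1, "dp": [0.01, 0.14, 0], "twist": 0.18}, {"grip": 1, "dp": [0.015, 0.195, 0], "twist": 0.25}, {"grip": 1, "dp": [0.02, 0.25, 0], "twist": 0.32}]}}

```text
time_s: 33.5
position: [510.4, 257.2, 315.3]
eef_rot: [[-0.985, 0.054, -0.163], [0.164, 0.016, -0.986], [-0.05, -0.998, -0.025]]
ft_force: [0.5, -0.9, 0.1]
finger_gap: 85.3
```

Call:
{"method": "arm_command", "body": {"increments": [{"grip": 1, "dp": [0, 0.055, 0], "twist": 0.06}, {"grip": 1, "dp": [0.002, 0.11, -0.005], "twist": 0.12}, {"grip": 1, "dp": [0.003, 0.14, -0.01], "twist": 0.15}, {"grip": 1, "dp": [0.003, 0.152, -0.01], "twist": 0.15}, {"grip": 1, "dp": [0.003, 0.152, -0.01], "twist": 0.15}]}}

```text
time_s: 34.12
position: [513.4, 408.8, 305.0]
eef_rot: [[-0.999, 0.05, -0.014], [0.015, 0.023, -1.0], [-0.05, -0.998, -0.024]]
ft_force: [0.2, -0.4, 0.1]
finger_gap: 85.5
```

```bash
python3 look.py w18 wrist
```

```text
34.175 [513.9 407.7 305.3] [0.2 0.1 0.8] 85.3
```

View pics/w18.png

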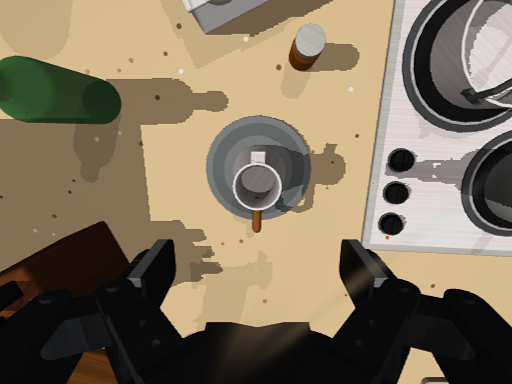

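```bash
python3 - <<'E'
from h import *
c=pickle.load(open("pics/w18.pkl","rb"));im=cv2.imread("pics/w18.png");g=cv2.cvtColor(im,cv2.COLOR_BGR2GRAY)
for nm,p,z,r,sg in(("jug",(257,187),143,28,-1),("holder",(258,167),8,85,1)):
    c0=to_plane(c,p,z)[0,:2]
    for it in range(3):
        P=radial(c,g,c0,r,z,win=8,sign=sg,minstep=15);f=circ(P,r,c0);c0=f[0]
    print(nm,f[0].round(1),f[1].round(2),round(f[2],2),len(P))
print("lip",to_plane(c,(258,153),140)[0].round(1))
E
```

```text
jug [512.  413.2] 0.0 0.96 234
holder [511.6 414.6] 0.5 0.98 232
lip [549.6 411.2 140. ]
```

Call:
{"method": "arm_command", "body": {"increments": [{"grip": 1, "dp": [-0.001, 0.006, -0.04], "twist": 0}, {"grip": 1, "dp": [-0.001, 0.006, -0.09], "twist": 0}, {"grip": 1, "dp": [-0.001, 0.006, -0.13], "twist": 0}, {"grip": 1, "dp": [-0.001, 0.006, -0.145], "twist": 0}, {"grip": 1, "dp": [-0.001, 0.006, -0.15], "twist": 0}]}}

```text
time_s: 34.8
position: [513.7, 412.8, 155.7]
eef_rot: [[-0.999, 0.052, -0.017], [0.018, 0.022, -1.0], [-0.051, -0.998, -0.023]]
ft_force: [-0.7, -0.5, 0.0]
finger_gap: 85.6
```

Call:
{"method": "arm_command", "body": {"increments": [{"grip": 1, "dp": [0, 0, 0], "twist": 0}]}}

```text
time_s: 34.92
position: [514.6, 413.1, 157.2]
eef_rot: [[-0.998, 0.053, -0.017], [0.019, 0.024, -1.0], [-0.053, -0.998, -0.025]]
ft_force: [0.6, -0.0, 0.6]
finger_gap: 85.2
```

Call:
{"method": "arm_command", "body": {"increments": [{"grip": 1, "dp": [-0.001, 0, -0.02], "twist": 0}, {"grip": 1, "dp": [-0.001, 0, -0.045], "twist": 0}, {"grip": 1, "dp": [-0.001, 0, -0.06], "twist": 0}, {"grip": 1, "dp": [-0.001, 0, -0.061], "twist": 0}]}}

```text
time_s: 35.42
position: [513.6, 412.9, 96.0]
eef_rot: [[-0.998, 0.053, -0.017], [0.019, 0.023, -1.0], [-0.053, -0.998, -0.024]]
ft_force: [0.1, -0.8, 0.6]
finger_gap: 85.3
```

Call:
{"method": "arm_command", "body": {"increments": [{"grip": 1, "dp": [0, 0, 0], "twist": 0}]}}

```text
time_s: 35.55
position: [514.2, 413.5, 97.1]
eef_rot: [[-0.998, 0.054, -0.018], [0.019, 0.025, -1.0], [-0.054, -0.998, -0.026]]
ft_force: [0.3, -0.2, 0.2]
finger_gap: 86.0
```

Call:
{"method": "arm_command", "body": {"increments": [{"grip": 0.4, "dp": [-0.001, 0, 0], "twist": 0}, {"grip": 0, "dp": [-0.001, 0, 0], "twist": 0}, {"grip": -0.3, "dp": [-0.001, 0, 0], "twist": 0}, {"grip": -1, "dp": [-0.001, 0, 0], "twist": 0}, {"grip": -1, "dp": [-0.001, 0, 0], "twist": 0}], "squeeze": 50}}

```text
time_s: 36.17
position: [513.6, 414.0, 98.2]
eef_rot: [[-0.998, 0.056, -0.017], [0.019, 0.026, -0.999], [-0.055, -0.998, -0.027]]
ft_force: [-1.1, 0.3, 5.0]
finger_gap: 50.7
```

Call:
{"method": "arm_command", "body": {"increments": [{"grip": -1, "dp": [0, 0, 0], "twist": 0}, {"grip": -1, "dp": [0, 0, 0], "twist": 0}]}}

```text
time_s: 36.42
position: [513.6, 413.9, 98.3]
eef_rot: [[-0.998, 0.056, -0.017], [0.019, 0.026, -0.999], [-0.055, -0.998, -0.027]]
ft_force: [-0.7, -0.2, 2.0]
finger_gap: 50.4
```

Call:
{"method": "arm_command", "body": {"increments": [{"grip": -1, "dp": [0, 0, 0.01], "twist": 0}, {"grip": -1, "dp": [0, 0, 0.035], "twist": 0}, {"grip": -1, "dp": [0, 0, 0.08], "twist": 0}, {"grip": -1, "dp": [0, 0, 0.13], "twist": 0}, {"grip": -1, "dp": [0, 0, 0.17], "twist": 0}]}}

```text
time_s: 37.05
position: [513.6, 413.8, 270.2]
eef_rot: [[-0.998, 0.056, -0.017], [0.019, 0.026, -0.999], [-0.055, -0.998, -0.027]]
ft_force: [0.3, 0.5, -3.9]
finger_gap: 50.3
```

Call:
{"method": "arm_command", "body": {"increments": [{"grip": -1, "dp": [0, 0, 0.03], "twist": 0}, {"grip": -1, "dp": [0.01, -0.02, 0.035], "twist": 0}, {"grip": -1, "dp": [0.02, -0.06, 0.035], "twist": 0}, {"grip": -1, "dp": [0.03, -0.105, 0.035], "twist": 0}, {"grip": -1, "dp": [0.042, -0.15, 0.035], "twist": 0}]}}

```text
time_s: 37.67
position: [555.2, 260.1, 303.5]
eef_rot: [[-0.998, 0.053, -0.019], [0.02, 0.023, -1.0], [-0.053, -0.998, -0.024]]
ft_force: [0.9, -0.2, -3.7]
finger_gap: 50.7
```

```bash
python3 look.py s19 scene
```

```text
37.725 [558.2 250.2 303.6] [ 1.4 -8.4 -3.5] 50.6
```

View pics/s19.png

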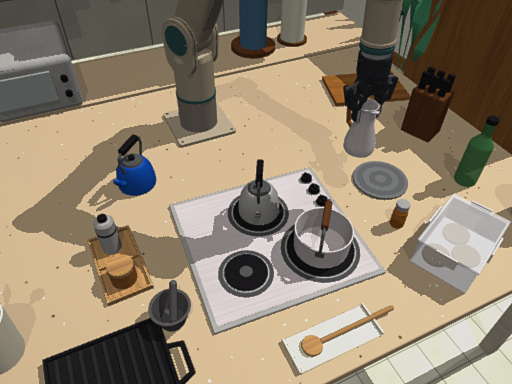

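Call:
{"method": "arm_command", "body": {"increments": [{"grip": -1, "dp": [0.01, -0.025, 0], "twist": 0}, {"grip": -1, "dp": [0.022, -0.07, 0], "twist": 0}, {"grip": -1, "dp": [0.035, -0.115, 0], "twist": 0}, {"grip": -1, "dp": [0.048, -0.16, 0], "twist": 0}, {"grip": -1, "dp": [0.06, -0.205, 0], "twist": 0}]}}

```text
time_s: 38.35
position: [617.4, 42.1, 302.1]
eef_rot: [[-0.998, 0.052, -0.03], [0.03, 0.014, -0.999], [-0.052, -0.999, -0.015]]
ft_force: [0.3, 0.3, -4.3]
finger_gap: 50.7
```

Call:
{"method": "arm_command", "body": {"increments": [{"grip": -1, "dp": [0.012, -0.045, 0], "twist": 0}, {"grip": -1, "dp": [0.024, -0.09, 0], "twist": 0}, {"grip": -1, "dp": [0.035, -0.125, 0], "twist": 0}, {"grip": -1, "dp": [0.04, -0.145, 0], "twist": 0}, {"grip": -1, "dp": [0.042, -0.15, 0], "twist": 0}]}}

```text
time_s: 38.98
position: [658.6, -109.6, 301.0]
eef_rot: [[-0.998, 0.05, -0.032], [0.033, 0.013, -0.999], [-0.05, -0.999, -0.015]]
ft_force: [-0.9, 0.4, -4.1]
finger_gap: 50.5
```

Call:
{"method": "arm_command", "body": {"increments": [{"grip": -1, "dp": [0, 0, 0], "twist": 0}, {"grip": -1, "dp": [0, 0, 0], "twist": 0}]}}

```text
time_s: 39.22
position: [658.3, -107.5, 300.8]
eef_rot: [[-0.998, 0.049, -0.03], [0.03, 0.015, -0.999], [-0.049, -0.999, -0.016]]
ft_force: [0.3, 0.8, -3.9]
finger_gap: 50.4
```

Call:
{"method": "arm_command", "body": {"increments": [{"grip": -1, "dp": [0.002, -0.0015, -0.03], "twist": 0}, {"grip": -1, "dp": [0.002, -0.0015, -0.075], "twist": 0}, {"grip": -1, "dp": [0.002, -0.0015, -0.12], "twist": 0}, {"grip": -1, "dp": [0.002, -0.0015, -0.155], "twist": 0}, {"grip": -1, "dp": [0.002, -0.0015, -0.17], "twist": 0}]}}

```text
time_s: 39.85
position: [659.1, -107.1, 128.8]
eef_rot: [[-0.999, 0.046, -0.028], [0.028, 0.016, -0.999], [-0.045, -0.999, -0.017]]
ft_force: [-0.7, 0.5, -4.4]
finger_gap: 50.5
```

Call:
{"method": "arm_command", "body": {"increments": [{"grip": -1, "dp": [0, 0, -0.008], "twist": 0}, {"grip": -1, "dp": [0, 0, -0.012], "twist": 0}, {"grip": -1, "dp": [0, 0, -0.014], "twist": 0}]}}

```text
time_s: 40.22
position: [659.8, -107.2, 115.8]
eef_rot: [[-0.998, 0.048, -0.028], [0.028, 0.016, -0.999], [-0.047, -0.999, -0.017]]
ft_force: [-0.0, -0.3, -3.1]
finger_gap: 50.0
```

```bash
python3 look.py w20 wrist
```

```text
40.275 [ 659.7 -107.3  115.5] [-0.3  0.1 -4.3] 50.2
```

View pics/w20.png

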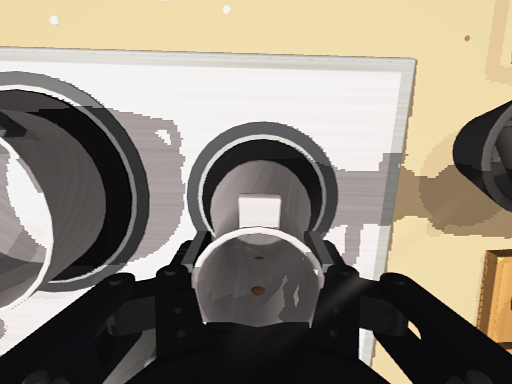

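The jug hangs a few mm above the small plate, its base centred about 2 mm left of the ring (ring spans columns 188–338). Small correction while lowering.

Call:
{"method": "arm_command", "body": {"increments": [{"grip": -1, "dp": [0.001, -0.002, -0.001], "twist": 0}, {"grip": -1, "dp": [0.001, -0.002, -0.003], "twist": 0}, {"grip": -1, "dp": [0.001, -0.002, -0.005], "twist": 0}]}}

```text
time_s: 40.65
position: [660.7, -109.4, 110.6]
eef_rot: [[-0.998, 0.048, -0.028], [0.029, 0.016, -0.999], [-0.047, -0.999, -0.017]]
ft_force: [0.8, -0.3, -4.3]
finger_gap: 50.4
```

Call:
{"method": "arm_command", "body": {"increments": [{"grip": -1, "dp": [0, 0, -0.001], "twist": 0}, {"grip": -1, "dp": [0, 0, -0.002], "twist": 0}]}}

```text
time_s: 40.9
position: [660.7, -109.4, 108.5]
eef_rot: [[-0.998, 0.048, -0.028], [0.029, 0.016, -0.999], [-0.047, -0.999, -0.017]]
ft_force: [-1.6, -0.6, 1.1]
finger_gap: 50.1
```

Call:
{"method": "arm_command", "body": {"increments": [{"grip": -1, "dp": [0, 0, -0.001], "twist": 0}, {"grip": -1, "dp": [0, 0, -0.0015], "twist": 0}]}}

```text
time_s: 41.15
position: [660.9, -109.5, 108.4]
eef_rot: [[-0.998, 0.048, -0.028], [0.029, 0.016, -0.999], [-0.048, -0.999, -0.017]]
ft_force: [-3.8, 0.1, 7.4]
finger_gap: 50.2
```

Call:
{"method": "arm_command", "body": {"increments": [{"grip": -0.35, "dp": [0, 0, 0], "twist": 0}, {"grip": 0, "dp": [0, 0, 0], "twist": 0}, {"grip": 0.5, "dp": [0, 0, 0], "twist": 0}, {"grip": 1, "dp": [0, 0, 0], "twist": 0}, {"grip": 1, "dp": [0, 0, 0], "twist": 0}]}}

```text
time_s: 41.78
position: [661.2, -109.5, 108.6]
eef_rot: [[-0.998, 0.049, -0.028], [0.029, 0.016, -0.999], [-0.049, -0.999, -0.017]]
ft_force: [-0.0, 0.1, -0.4]
finger_gap: 85.4
```

Call:
{"method": "arm_command", "body": {"increments": [{"grip": 1, "dp": [0, 0, 0], "twist": 0}, {"grip": 1, "dp": [0, 0, 0.02], "twist": 0}, {"grip": 1, "dp": [0, 0, 0.08], "twist": 0}, {"grip": 1, "dp": [0, 0, 0.14], "twist": 0}, {"grip": 1, "dp": [0, 0, 0.19], "twist": 0}]}}

```text
time_s: 42.4
position: [661.6, -109.6, 301.5]
eef_rot: [[-0.998, 0.051, -0.028], [0.029, 0.015, -0.999], [-0.051, -0.999, -0.017]]
ft_force: [0.7, -0.8, -0.5]
finger_gap: 85.3
```

```bash
python3 look.py w21 wrist;
```

```text
42.45 [ 665.  -110.2  309. ] [ 1.7 -0.7  5.5] 85.0
```

View pics/w21.png

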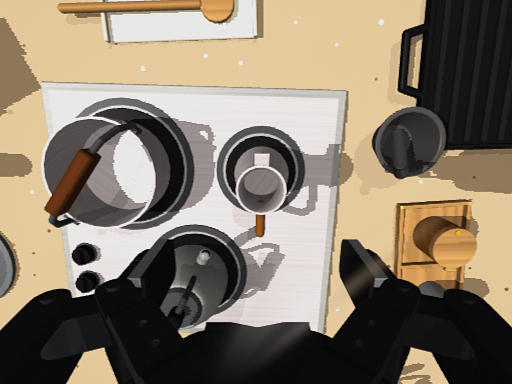

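Jug stands at (262,185) on the small plate (ring at (262,168)). Retracting to one side for clear final views.

Call:
{"method": "arm_command", "body": {"increments": [{"grip": 1, "dp": [-0.02, 0.04, 0.01], "twist": 0}, {"grip": 1, "dp": [-0.045, 0.095, 0.02], "twist": 0}, {"grip": 1, "dp": [-0.07, 0.15, 0.02], "twist": 0}, {"grip": 1, "dp": [-0.095, 0.205, 0.02], "twist": 0}, {"grip": 1, "dp": [-0.12, 0.26, 0.02], "twist": 0}]}}

```text
time_s: 43.08
position: [544.0, 151.5, 329.1]
eef_rot: [[-0.998, 0.064, -0.028], [0.029, 0.014, -0.999], [-0.063, -0.998, -0.016]]
ft_force: [0.2, 0.8, 0.0]
finger_gap: 85.7
```

Call:
{"method": "arm_command", "body": {"increments": [{"grip": 1, "dp": [-0.02, 0.055, 0], "twist": 0}, {"grip": 1, "dp": [-0.04, 0.11, 0], "twist": 0}, {"grip": 1, "dp": [-0.06, 0.165, 0], "twist": 0}, {"grip": 1, "dp": [-0.07, 0.21, 0], "twist": 0}, {"grip": 1, "dp": [-0.07, 0.23, 0], "twist": 0}]}}

```text
time_s: 43.7
position: [472.1, 384.8, 328.9]
eef_rot: [[-0.998, 0.063, -0.023], [0.024, 0.015, -1.0], [-0.062, -0.998, -0.017]]
ft_force: [0.7, -0.1, -0.8]
finger_gap: 85.7
```

```bash
python3 look.py s22 scene;python3 look.py t22 top; python3 - <<'E'
from h import *
t=cv2.imread("pics/t22.png");c=t[80:240,180:345].astype(float)
cv2.imwrite("pics/t22c.png",cv2.resize((255*(c/255)**.6).astype(np.uint8),None,fx=3.6,fy=3.6,interpolation=cv2.INTER_CUBIC))
for n in("t22","s22"):
    c=pickle.load(open(f"pics/{n}.pkl","rb"));g=cv2.cvtColor(cv2.imread(f"pics/{n}.png"),cv2.COLOR_BGR2GRAY)
    for nm,c00,r,z,sg in(("largering",(671,100),105,10,1),("panrim",(671,100),75,93,-1),("medring",(485,5),87.5,10,1),("smallring",(659,-110),70,10,1),("jugrim",(659,-110),28,153,-1),("cellar",(545,-390),32,66,-1)):
        c0=c00
        for it in range(3):
            P=radial(c,g,c0,r,z,win=8,minstep=12,sign=sg);f=circ(P,r,c0);c0=f[0]
        print(n,nm,f[0].round(1),f[1].round(2),round(f[2],2),len(P))
E
```

```text
43.75 [472.7 386.3 328.7] [ 0.5  3.4 -0.8] 85.2
43.8 [473.5 383.4 328.6] [-0.5  0.4 -0.2] 85.5
t22 largering [671.9  98.7] 0.5 1.0 240
t22 panrim [671.5  99.7] 0.5 0.96 238
t22 medring [485.8   4.1] 0.49 0.99 235
t22 smallring [ 659.6 -111.3] 0.5 0.94 240
t22 jugrim [ 659.5 -111.9] 0.5 0.95 196
t22 cellar [ 546.7 -392.3] 0.97 0.78 226
s22 largering [670.9 100.1] 0.49 0.95 184
s22 panrim [671.8 100.9] 0.51 0.94 155
s22 medring [485.   6.] 0.5 0.9 174
s22 smallring [ 658.6 -109.7] 0.5 0.96 224
s22 jugrim [ 659.9 -111.3] 0.49 0.94 192
s22 cellar [ 546.4 -391.1] 0.53 0.84 174
```

View pics/s22.png

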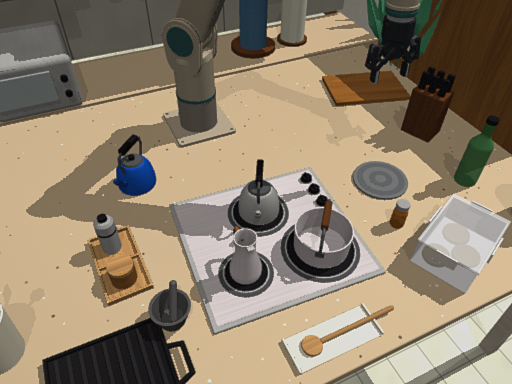

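View pics/t22c.png

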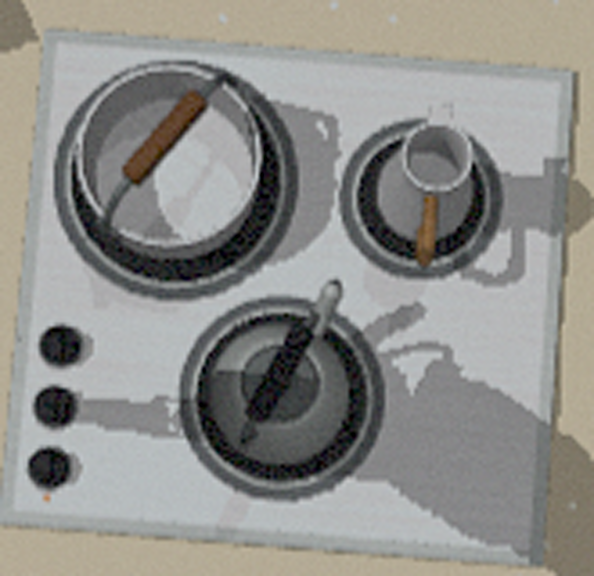

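All three pots stand upright and centred on their plates within about 2 mm. The cellar is in the tray and the grinder hasn't moved. Handing in.

```bash
python3 -c "
from plant import *
print(job_done())"
```

```text
the job is handed in; nothing more can be done
None
```

The job is done and handed in at about 44 s of the 152 s allowed. I put the salt cellar back in the empty half of the tray first. Then I parked the jug on the pot holder, moved the pan to the large plate and the kettle to the medium plate, and set the jug on the small plate.

Final checks, with the arm clear of everything:

| Item | Offset from centre | Measured from |
|---|---|---|
| Large pan | about 1 mm | final top and scene views |
| Jug | 1 to 2 mm | final top and scene views |
| Kettle | about 1 mm | wrist view just after release; it looks upright and centred in the final views |
| Salt cellar | about 2 mm | wrist view just after release |

- **Grinder and blue kettle:** both look undisturbed in the last scene view; I did not measure the grinder's position again.
- **Force:** the highest wrist force I read was about 9 N.
- **Disagreements:** the cameras differ from each other by 1 to 2 mm, which is their stated accuracy. The final views put the cellar about 2 mm further along x than the wrist view did.
- **Tool tilt:** the tool slowly drifted 2 to 3 degrees off vertical during the run. It stayed nearly constant during each carry, and every pot stood level on release.

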